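# Unstack the slide-mounting kit and set up the station

## Task

The slide-mounting kit stands in one stack on the bench: take it apart and set up the station, with the amber bottle upright in the small round well, the petri dish flat in the larger round nest, the cover-glass box flat in the rectangular tray, and last the carrier plate lowered onto the grey jig base so that both dowel pins stand in its two round holes and it lies flush. Set things down rather than letting them fall, keep bottle and dish upright throughout, leave the scissors and the white dropper bottle where they are, and let go of everything at the end.

Things in the scene. Friction and masses are not known exactly. Their poses are not given: they have to be found in the camera images.
- bottle_center (a point): small amber glass oil bottle with black cap, upright, 31 mm diameter, 62 mm high; topmost of the stack at the start, standing on the dish. The point is its centre, half-way up; z along its axis. Belongs in the bottle well.
- dish_center (a point): closed round petri dish, clear with pinkish medium, 61 mm diameter, 15 mm high, solid to the fingers; lies on the cover-glass box at the start. The point is its centre, half-way up. Belongs in the dish nest.
- box_center (a point): clear plastic box of cover glasses, shut (the lid does not open), 69 mm along its x, 92 mm along its y, 26 mm high (a 3 mm tab and the hinge stand out a little at the x sides); lies on the carrier plate at the start, its 92 mm length along the plate's length. The point is its centre, half-way up. Best gripped across the 69 mm. Belongs in the rectangular tray.
- plate_center (a point): aluminium slide-carrier plate, 150 mm along its x, 60 mm along its y, 12 mm thick, lying flat on the bench at the bottom of the stack. Through it go two round holes of 12 mm on its centre line, 58 mm either side of the centre, with 1.5 mm chamfers, and in the middle a 78 x 28 mm window. The point is the plate's centre, half-way up. Grip it across the 60 mm. Belongs on the jig base; either way round is right.
- well_seat (a point): bottle well, the smaller of two round grey holders, fixed: 58 mm outside, 50 mm inside, 14 mm high, floor 4 mm above the bench. The point is the centre of its floor.
- nest_seat (a point): dish nest, the larger of two round grey holders, fixed: 86 mm outside, 78 mm inside, 7 mm high, floor 4 mm above the bench. The point is the centre of its floor.
- tray_seat (a point): rectangular grey tray, fixed: outside 98 mm along its x and 120 mm along its y, walls 4 mm thick and 10 mm high, inside 90 x 112 mm, floor 4 mm above the bench. The point is the centre of its floor. The box's 92 mm length goes along the tray's y.
- jig_seat (a point): jig base, grey painted bar, fixed: 174 mm along its x, 46 mm along its y (narrower than the plate, so that fingers pass beside it), 18 mm high, with two upright steel dowel pins on its centre line, 58 mm either side of the centre, 8 mm diameter, 14.5 mm high, the top 5.5 mm tapered to a blunt nose of 3 mm. The point is the centre of its top face. A seated plate lies flat on this face.
- scissors: blue-handled scissors lying at the left, 199 mm long, loose, a bystander. Origin at the centre of the underside.
- dropper: white dropper bottle, 27 mm diameter, 66 mm high, standing loose at the right, a bystander. Origin at the centre of the underside.
There are look-alikes about, which are no part of the job. Leave any purple look-alike of the part that bears bottle_center alone.

How it is judged:
By the outcome, as a careful person would: the job done as asked, in the order asked, and still so for the second after the job is handed in, with the robot touching nothing.
It also fails if it takes over 99 s, if anything falls off the work surface, if the arm or the gripper's body presses on something with over 40 N, if the wrist force passes 120 N, or if a joint passes its speed limit or range.

## Robot

A 6-joint arm with a two-finger parallel gripper is mounted at the origin on a cart in front of the work surface, level with it; the furniture and walls round the work are solid. World frame = base frame: x ahead of the robot, y to its left, z up, the work surface at z = 0. Lengths are in m, angles in rad, forces in N, time in s.
With the tool pointing down it reaches from about 0.275 to 0.825 m from the base axis. Payload 4.9 kg.
Tool frame: the origin (TCP) lies at the very end of the fingers, on their centre line; the grasp point (between the pads) lies 19 mm behind it; z points along the fingers, y is the direction in which the jaws open and shut (so a half turn about z gives the same grasp; the last joint's range is limited). The gripper opens to 85 mm and grips with 20 to 120 N. Pads are 22 mm wide; open, the fingers measure 114 mm over their backs; the gripper's body (76 mm by 85 mm) begins 54 mm behind the grasp point. The pads swing forward as they close: fully open they stand 13 mm farther back than shut.
Start: joints at [-1.359, 0.326, -0.193, 1.052, 0, 1.437], TCP at [0.186, -0.517, 0.231] pointing down, gripper open.
Joint ranges: [-2.65, 2.65], [-0.97, 1.79], [-1.3, 1.35], [-1.93, 2.1], [-1.47, 1.37], [-3.14, 3.14]. Speed limits (rad/s): [2.57, 2.57, 3.14, 3.14, 3.14, 3.14].

## Interface

Orientations are given as a rotation vector (axis times angle).
In Python, from workcell import get_obs, imaging, job, spotter gives the robot as it stands.
- The arm moves only by the tool send_rows, never from a script. Its arguments are lists of equal length, an entry for each row: "rotation": the turn, a rotation vector about the tool's x, y, z in degrees, a list of three; "offset": the shift along the tool's x, y, z in mm, a list of three; "jaw": the closure, from -1 (fully open) to 1 (shut), so that 0 is half open. A call has 1 to 8 rows; each row shifts and turns the commanded pose from where the row before left it, along the tool's axes as they then stand; what a row does not reach is not made up. A row lasts 1/10 s, in which the tool goes at most 50 mm and 8.59 degrees, less where a joint would pass 70% of its speed; a pose out of reach is approached as far as the arm can. A call with a gripper value outside its range is refused whole. The fingers move at their own pace and stop on an object; "force" is the grip in N (left out, the last holds). Time passes only in rows, so rows that do not move let the fingers close. It gives the time, the measured TCP pose, the force and the opening at its end, in the units of the state.
- get_obs(): the state, without advancing time (a new reading comes with each control period).
- imaging.camera(name): name is "scene" or "top"; returns a dict with "img" (420x560x3 uint8, red, green, blue), "mtx" (3x3 intrinsics, pixels), "eye" and "orientation" of the camera in the world. Camera axes: x right, y down, z forward; pixel columns grow to the right and rows downward; lengths in m; the calibration is good to about 2 mm. A picture is of the moment at which its call begins. There is no depth.
- job.close_job(): hands the job in, once; it reports no verdict.
Trained networks look in a picture, given as the dict that the camera call returned (one of the last four; its "shot" number tells which), for a name from the list of things; names that differ only in an ending like _2 or _b are one class to them, and where a whole thing is asked for, a point or a joint stands for the part that bears it (a point fixed in the world has none). Each returns a list of dicts, best first, with "score" (0 to 1); they miss things now and then, are a little off and sometimes report something else, mostly with a low value. They report only what shows in the picture. A call takes as long as a camera call. They do not tell look-alikes from the thing itself.
- spotter.regions_of(thing, picture): "mask" (420x560 bool, what is visible of it) and "rect" ([left, top, right, bottom] as shares, 0 to 1, of the picture: columns of its width, rows of its height, round what is visible of it).
- spotter.place_of(thing, picture): "xy" ([column, row] as shares, 0 to 1, of the picture: columns of its width, rows of its height: a listed point, or the origin of a listed thing).
The state is a dict: "clock": time; "joint_positions": joint angles; "joint_velocities": joint speeds; "tau": joint torques, N m; "ee_pos": TCP position; "ee_rot": TCP orientation; "force": force on the tool from outside, world axes, zero at the start; "moment": the same for the moment, N m; "finger_gap": finger opening in m.
Only numpy, scipy, OpenCV 4.12 (cv2) and the standard library are available. Lean on these libraries where they do the work, as an engineer would, in place of code of your own. Each camera call takes 0.05 s, during which the arm holds its last target.

## Working session

There is one attempt and no reset: what is moved stays moved. The work goes in short steps, Python scripts to look and compute and a tool call to move; the robot and the scene stay as the last step left them, time stands still between calls to the robot, and variables do not carry over. Pictures are saved under pics/ and viewed, and the job is handed in when it is done.

Besides the shell and the picture viewer there is one more tool, called by a JSON object that holds its "method" and its "body". send_rows: Moves the arm, as the interface text tells. Its arguments: {"type":"object","properties":{"rotation":{"type":"array"},"offset":{"type":"array"},"jaw":{"type":"array"},"force":{"type":"number"}},"required":["rotation","offset","jaw"]}

```bash
mkdir -p pics; ls
cat > h.py <<'E'
import numpy as np, cv2
from scipy.spatial.transform import Rotation as R
from workcell import get_obs, imaging, job, spotter
def save(c,n): cv2.imwrite('pics/'+n,cv2.cvtColor(c['img'],cv2.COLOR_RGB2BGR))
def Rm(c):
    o=np.array(c['orientation'],float)
    if o.shape==(3,3): return o
    if o.size==3: return R.from_rotvec(o).as_matrix()
    return R.from_quat(o).as_matrix()
def ray(c,u,v):
    d=Rm(c)@np.linalg.solve(c['mtx'],[u,v,1.]); return np.array(c['eye']),d
def at_z(c,u,v,z):
    e,d=ray(c,u,v); return e+d*(z-e[2])/d[2]
def proj(c,p):
    q=c['mtx']@(Rm(c).T@(np.array(p)-c['eye'])); return q[:2]/q[2]
def tri(obs):
    A=np.zeros((3,3));b=np.zeros(3)
    for c,u,v in obs:
        e,d=ray(c,u,v);d=d/np.linalg.norm(d);P=np.eye(3)-np.outer(d,d);A+=P;b+=P@e
    return np.linalg.solve(A,b)
E
python3 - <<'E'
from h import *
np.set_printoptions(precision=4,suppress=True)
t=imaging.camera('top');s=imaging.camera('scene')
save(t,'t0.png');save(s,'s0.png')
for c in(t,s): print(c['mtx'],c['eye'],c['orientation'],c['shot'])
print(get_obs())
W,H=560,420
for n in['bottle_center','dish_center','box_center','plate_center','well_seat','nest_seat','tray_seat','jig_seat','scissors','dropper']:
  for nm,c in(('t',t),('s',s)):
    for r in spotter.place_of(n,c)[:3]: print(n,nm,round(r['score'],2),np.round(np.array(r['xy'])*[W,H],1))
E
```

```text
pics
[[398.353    0.     280.1172]
 [  0.     398.353  203.7137]
 [  0.       0.       1.    ]] [0.4329 0.0109 1.2084] [-2.1515  2.191  -0.0631] 1
[[443.7339   0.     276.2988]
 [  0.     443.7339 208.2145]
 [  0.       0.       1.    ]] [ 0.0837 -0.8508  0.7001] [-2.0826  0.5029 -0.2675] 2
{'clock': 0.1, 'joint_positions': array([-1.3592,  0.3269, -0.1935,  1.052 ,  0.    ,  1.4366]), 'joint_velocities': array([ 0.0001, -0.001 ,  0.0042,  0.0011, -0.0012, -0.0002]), 'tau': array([  0.0009, -44.4239,  26.3038,   0.0079,  -0.0002,  -0.    ]), 'ee_pos': array([ 0.1863, -0.5169,  0.2306]), 'ee_rot': array([-3.0932, -0.5403,  0.0001]), 'force': array([-0.1858, -1.1298, -0.6525]), 'moment': array([-0.0039,  0.0184, -0.0162]), 'finger_gap': 0.08552055363744657}
bottle_center t 0.71 [399.1 207.4]
bottle_center t 0.66 [383.1 201.6]
bottle_center t 0.57 [362.6 232.7]
bottle_center s 0.74 [336.6 290.7]
bottle_center s 0.7 [286.4 268.2]
bottle_center s 0.65 [354.9 325.2]
dish_center t 0.6 [359.2 232. ]
dish_center s 0.89 [285.  279.3]
box_center t 0.79 [354.5 231.7]
box_center t 0.22 [397.9 201.4]
box_center s 0.83 [287.9 285.9]
plate_center t 0.62 [397.5 202.1]
well_seat t 0.81 [336.2 175.6]
well_seat s 0.86 [336.8 259.2]
nest_seat t 0.71 [276.5 181.5]
nest_seat s 0.85 [295.8 222.4]
nest_seat s 0.33 [285.7 278.1]
tray_seat t 0.74 [218.5 188. ]
tray_seat s 0.91 [264.8 193.9]
jig_seat t 0.7 [228.4 227.7]
jig_seat s 0.65 [288.4 288.6]
scissors t 0.76 [168.3 197.2]
scissors s 0.43 [265. 194.]
dropper t 0.43 [401.7 205.2]
dropper s 0.77 [354.6 323.2]
```

View pics/t0.png

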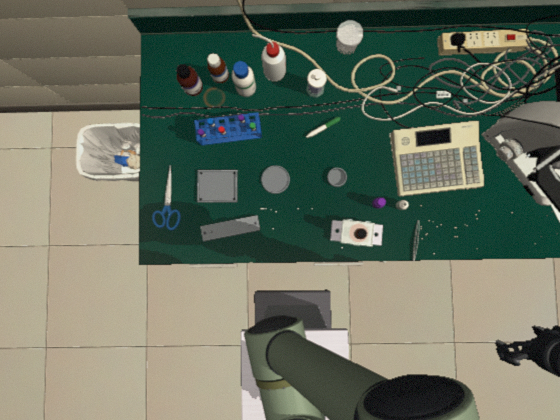

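View pics/s0.png

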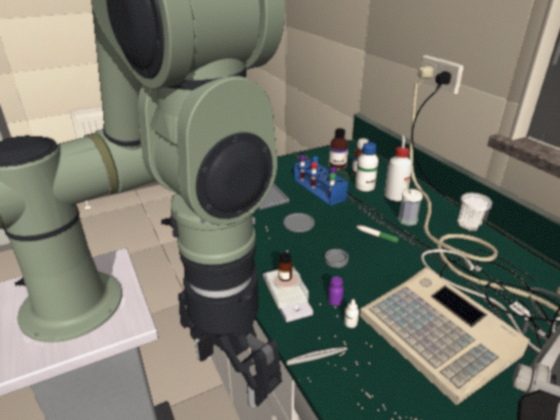

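Run:
```python
import cv2
a=cv2.imread('pics/t0.png')[140:270,150:420]; cv2.imwrite('pics/t0c.png',cv2.resize(a,None,fx=2.9,fy=2.9,interpolation=cv2.INTER_CUBIC))
a=cv2.imread('pics/s0.png')[170:350,200:400]; cv2.imwrite('pics/s0c.png',cv2.resize(a,None,fx=3.3,fy=3.3,interpolation=cv2.INTER_CUBIC))
```

```text
(no output)
```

View pics/t0c.png

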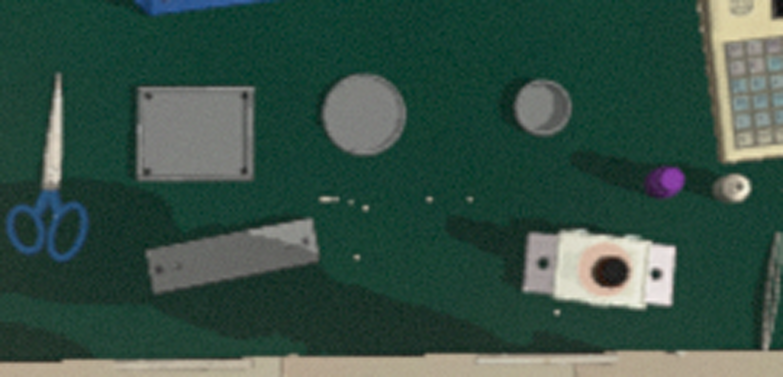

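View pics/s0c.png

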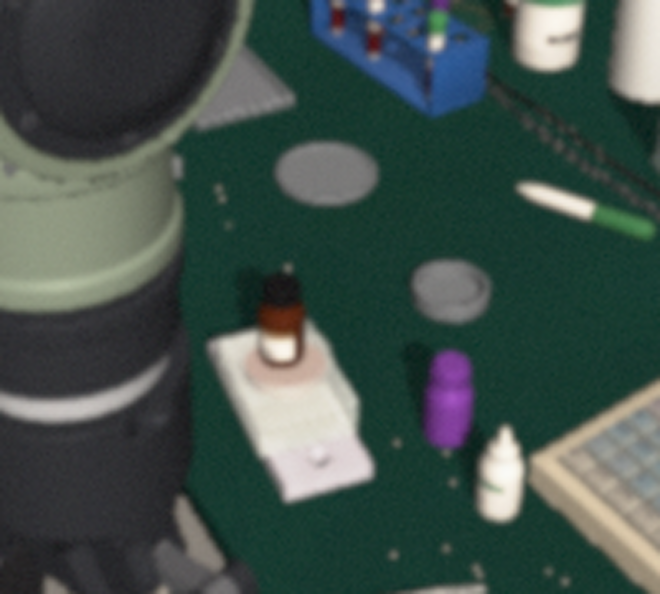

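Candidates for the bottle: the amber one with black cap on the stack (top 361,233; scene 286,270), the purple one (top 379,202; scene 337,291) and the white dropper (top 402,205; scene 352,315). The amber/black one on the dish fits, as the enlarged crops show; the purple is the look-alike. Next I'll fit the outlines.

```bash
cat > fit.py <<'E'
from h import *
from scipy.optimize import minimize
UP=6
def hullpoly(c,pts):
    P=np.array([proj(c,p) for p in pts],np.float32); return cv2.convexHull(P)[:,0]
def solid_box(x,y,yaw,lx,ly,z0,z1):
    r=R.from_euler('z',yaw).as_matrix()
    return [r@np.array([a*lx/2,b*ly/2,0])+[x,y,z] for a in(-1,1) for b in(-1,1) for z in(z0,z1)]
def solid_cyl(x,y,d,z0,z1):
    t=np.linspace(0,2*np.pi,48,endpoint=False)
    return [[x+d/2*np.cos(a),y+d/2*np.sin(a),z] for a in t for z in(z0,z1)]
def softmask(alpha,win):
    u0,v0,u1,v1=win
    a=alpha[v0:v1,u0:u1].astype(np.float32)
    return a
def fit(c,alpha,win,model,x0,steps):
    """alpha: float img approx coverage; compare with antialiased silhouette"""
    u0,v0,u1,v1=win; a=alpha[v0:v1,u0:u1]
    def cost(x):
        p=hullpoly(c,model(x)); q=(p-[u0-0.5,v0-0.5])*UP-0.5
        m=np.zeros(((v1-v0)*UP,(u1-u0)*UP),np.float32)
        cv2.fillPoly(m,[np.round(q*256).astype(np.int32)],1.0,lineType=cv2.LINE_8,shift=8)
        m=cv2.resize(m,(u1-u0,v1-v0),interpolation=cv2.INTER_AREA)
        m=cv2.GaussianBlur(m,(0,0),0.6)
        return float(((m-a)**2).sum())
    n=len(x0); sim=np.array([x0]+[np.array(x0)+np.eye(n)[i]*steps[i] for i in range(n)])
    r=minimize(cost,x0,method='Nelder-Mead',options=dict(initial_simplex=sim,xatol=1e-5,fatol=1e-4,maxiter=400))
    return r.x,r.fun
E
python3 - <<'E'
from h import *
im=cv2.imread('pics/t0.png')
hsv=cv2.cvtColor(im,cv2.COLOR_BGR2HSV)
ratio=np.clip(im[...,2].astype(float)/(im[...,1]+1)*160,0,255).astype(np.uint8)
a=ratio[140:270,150:420]; cv2.imwrite('pics/ratio.png',cv2.resize(a,None,fx=2.9,fy=2.9,interpolation=cv2.INTER_NEAREST))
E
```

```text
(no output)
```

View pics/ratio.png

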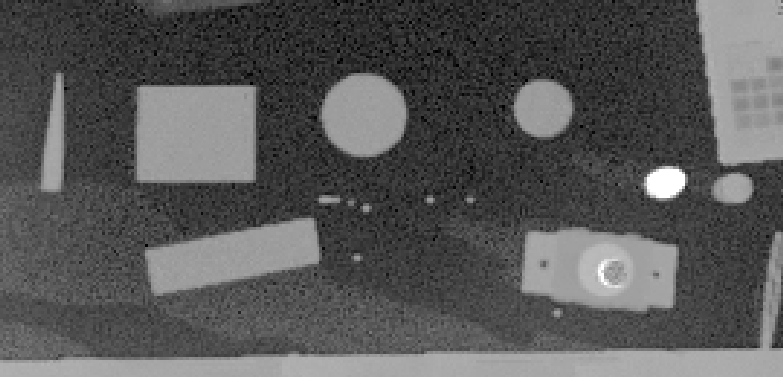

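```bash
cat > m1.py <<'E'
from fit import *
np.set_printoptions(precision=4,suppress=True)
def alpha(img,lo=None,hi=None):
    f=cv2.GaussianBlur(img.astype(np.float32),(0,0),0.5)
    r=f[...,0]/(f[...,1]+1)
    return np.clip((r-0.5)/(0.98-0.5),0,1)
def box(c,a,win,lx,ly,z0,z1,x0):
    best=None
    for yw in x0[2:]:
        r=fit(c,a,win,lambda p:solid_box(p[0],p[1],p[2],lx,ly,z0,z1),[x0[0],x0[1],yw],[.006,.006,.08])
        if best is None or r[1]<best[1]: best=r
    return best
def cyl(c,a,win,d,z0,z1,x0):
    return fit(c,a,win,lambda p:solid_cyl(p[0],p[1],d,z0,z1),x0,[.006,.006])
E
python3 - <<'E'
from m1 import *
c=imaging.camera('top'); a=alpha(c['img'])
for u,v,n in((217,186,'tray'),(276,180,'nest'),(337,177,'well'),(230,228,'jig'),(357,232,'stk')): print(n,at_z(c,u,v,0.01))
s=lambda u,v:list(at_z(c,u,v,0.01)[:2])
print('tray',box(c,a,(187,160,247,212),.098,.120,0,.010,s(217,186)+[0,.1,-.1]))
print('nest',cyl(c,a,(255,160,297,200),.086,0,.007,s(276,180)))
print('well',cyl(c,a,(320,162,353,193),.058,0,.014,s(337,177)))
print('jig',box(c,a,(193,208,267,248),.174,.046,0,.018,s(230,228)+[1.4,1.7]))
# box from its mask
m=spotter.regions_of('box_center',c)[0];print(m['score'],np.array(m['rect'])*[560,420,560,420])
cv2.imwrite('pics/st.png',cv2.resize(cv2.cvtColor(c['img'][210:255,320:395],cv2.COLOR_RGB2BGR),None,fx=10,fy=10,interpolation=cv2.INTER_CUBIC))
cv2.imwrite('pics/jg.png',cv2.resize(cv2.cvtColor(c['img'][205:250,193:268],cv2.COLOR_RGB2BGR),None,fx=10,fy=10,interpolation=cv2.INTER_CUBIC))
E
```

```text
tray [0.5853 0.2257 0.01  ]
nest [0.6001 0.046  0.01  ]
well [ 0.6055 -0.1387  0.01  ]
jig [0.4572 0.187  0.01  ]
stk [ 0.4385 -0.1936  0.01  ]
tray (array([ 0.5874,  0.2266, -0.0161]), np.float64(7.898462295532227))
nest (array([0.6039, 0.0492]), np.float64(2.725620746612549))
well (array([ 0.6067, -0.1377]), np.float64(1.4360580444335938))
jig (array([0.4578, 0.1873, 1.7528]), np.float64(20.726360321044922))
0.74 [340.088 216.006 374.584 247.59 ]
```

View pics/st.png

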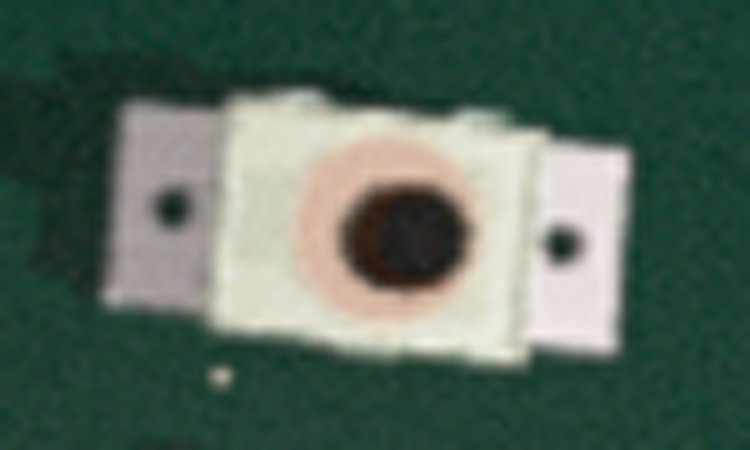

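View pics/jg.png

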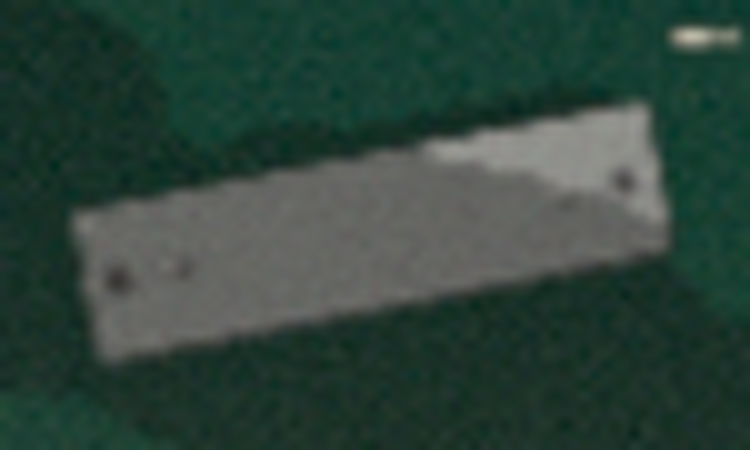

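```bash
cat > fit2.py <<'E'
from m1 import *
def fitm(c,a,win,model,x0,steps):
    u0,v0,u1,v1=win; a=a[v0:v1,u0:u1]
    def cost(x):
        m=np.zeros(((v1-v0)*UP,(u1-u0)*UP),np.float32)
        for pts in model(x):
            q=(hullpoly(c,pts)-[u0-0.5,v0-0.5])*UP-0.5
            cv2.fillPoly(m,[np.round(q*256).astype(np.int32)],1.0,lineType=cv2.LINE_8,shift=8)
        m=cv2.GaussianBlur(cv2.resize(m,(u1-u0,v1-v0),interpolation=cv2.INTER_AREA),(0,0),0.6)
        return float(((m-a)**2).sum())
    n=len(x0); sim=np.array([x0]+[np.array(x0)+np.eye(n)[i]*steps[i] for i in range(n)])
    r=minimize(cost,x0,method='Nelder-Mead',options=dict(initial_simplex=sim,xatol=1e-5,fatol=1e-4,maxiter=1500,adaptive=True))
    return r.x,r.fun
E
python3 - <<'E'
from fit2 import *
c=imaging.camera('top'); img=c['img'].astype(np.float32); a=alpha(c['img'])
a=np.maximum(a,0)
win=(326,214,388,250)
f=cv2.GaussianBlur(img,(0,0),0.5)
dark=np.clip((120-f[...,1])/(120-25),0,1)
# fill bottle and holes in the stack alpha
k=(f.max(2)<75)
aa=a.copy()
for (u,v,r) in((360.5,233,9),(337.2,230.7,3),(376.2,234.3,3)):
    yy,xx=np.mgrid[:420,:560]; aa[(xx-u)**2+(yy-v)**2<r*r]=1
print(fitm(c,aa,win,lambda p:[solid_box(p[0],p[1],p[2],.150,.060,0,.012),solid_box(p[3],p[4],p[5],.092,.069,.012,.038)],
 [.4385,-.195,-1.66,.4385,-.195,-1.66],[.005,.005,.05,.006,-.005,-.05]))
h=[at_z(c,u,v,.010) for u,v in((336.8,230.3),(375.8,234.0))]
print('holes',h,np.mean(h,0),np.arctan2(*(h[1]-h[0])[[1,0]]),np.linalg.norm(h[1]-h[0]))
# bottle
w=(348,223,372,243)
b=(f[...,1]-f[...,0]); g=np.clip((130-f[...,1])/(130-20),0,1)
print('bottle',fitm(c,g,w,lambda p:[solid_cyl(p[0],p[1],.031,.075,.096),solid_cyl(p[0],p[1],.026,.096,.115)],[.43,-.195],[.006,.006]))
# dish: pink R-G
pk=f[...,0]-f[...,1]
sub=pk[218:246,340:376]; print(np.round(sub[14],0)); print(np.round(sub[:,12]))
mask=((pk>15)|(g>.5))&(np.hypot(*(np.mgrid[:420,:560]-np.array([232,359])[:,None,None]))<14)
mm=cv2.GaussianBlur(np.clip(pk/40,0,1),(0,0),.4); mm[g>.35]=1
yy,xx=np.mgrid[:420,:560]
mm[np.hypot(xx-359,yy-232.5)>13]=0
print('dish',fitm(c,mm,(342,216,376,248),lambda p:[solid_cyl(p[0],p[1],.061,.038,.053)],[.436,-.195],[.006,.006]))
E
```

```text
(array([ 0.4383, -0.1907, -1.6855,  0.437 , -0.1921, -1.711 ]), np.float64(49.4079704284668))
holes [array([ 0.4446, -0.1335,  0.01  ]), array([ 0.4316, -0.2493,  0.01  ])] [ 0.4381 -0.1914  0.01  ] -1.6831351792740565 0.11649994711629164
bottle (array([ 0.434 , -0.1884]), np.float64(10.490425109863281))
[ 5.  2.  1.  1. -2. -1. -1. -1.  4. 17. 29. 31. 31. 27. 17. 12. 17. 16.
  5.  1. -1.  4.  1.  3.  3.  3. 12. 17.  9.  0.  0.  0.  1.  3.  3.  4.]
[-17. -13.  -7.  -1.   2.   1.   3.  13.  23.  29.  29.  30.  31.  31.
  31.  30.  30.  30.  30.  29.  28.  22.  11.   2.  -1.  -5. -12. -26.]
dish (array([ 0.4367, -0.1899]), np.float64(79.6198501586914))
```

Run:
```python
from fit2 import *
c=imaging.camera('top'); s=imaging.camera('scene')
print('dish',at_z(c,358.1,232.3,.050),at_z(c,358.1,232.3,.045))
print('dish spot',at_z(c,359.2,232,.0455),at_z(s,285,279.3,.0455))
print('bottle',at_z(c,362.6,232.7,.084),at_z(s,286.4,268.2,.084))
print('box s',at_z(s,287.9,285.9,.025),at_z(c,354.5,231.7,.025))
for p in([.434,-.188,.115],[.434,-.188,.053],[.437,-.190,.053]):print(proj(s,p),proj(c,p))
i=s['img'][225:325,230:340]; cv2.imwrite('pics/ss.png',cv2.resize(cv2.cvtColor(i,cv2.COLOR_RGB2BGR),None,fx=6,fy=6,interpolation=cv2.INTER_CUBIC))
```

```text
dish [ 0.4374 -0.1899  0.05  ] [ 0.4374 -0.1908  0.045 ]
dish spot [ 0.4382 -0.1939  0.0455] [ 0.4347 -0.19    0.0455]
bottle [ 0.4359 -0.1965  0.084 ] [ 0.4334 -0.1986  0.084 ]
box s [ 0.4411 -0.1919  0.025 ] [ 0.4394 -0.1837  0.025 ]
[284.3656 253.9855] [361.587  233.3969]
[284.3169 276.2616] [357.6591 233.4869]
[285.9437 276.3796] [358.3216 232.431 ]
```

View pics/ss.png

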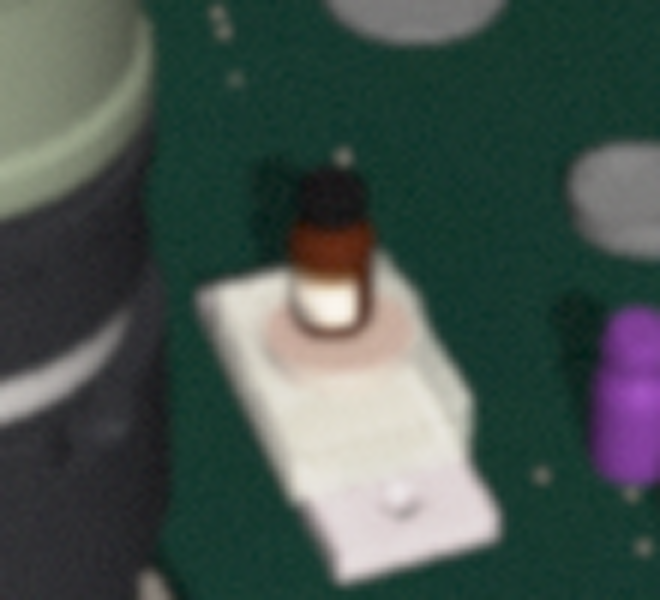

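```bash
cat > go.py <<'E'
from h import *
import sys
np.set_printoptions(precision=2,suppress=True)
def plan(x,y,z,jawdeg=None):
    o=get_obs(); M=R.from_rotvec(o['ee_rot']).as_matrix()
    yt=M[:,1]; cur=np.degrees(np.arctan2(yt[1],yt[0]))
    print('t',o['clock'],'pos',np.round(o['ee_pos']*1000,1),'jaw',round(cur,2),'ztool',np.round(M[:,2],4),'gap',o['finger_gap'],'F',o['force'],'q6',o['joint_positions'][5])
    if jawdeg is not None:
        d=(jawdeg-cur+90)%180-90   # world ccw
        print('rot tool z deg', -d)
        # tilt fix: remaining rotation to make z down
        tgt=R.from_euler('z',d,degrees=True).as_matrix()@M
        zt=tgt[:,2]; ax=np.cross(zt,[0,0,-1]); T=R.from_rotvec(ax).as_matrix()@tgt
        print('full rotvec tool deg',np.degrees(R.from_matrix(M.T@T).as_rotvec()))
    else: T=M
    print('offset mm in tool after rot', T.T@((np.array([x,y,z])-o['ee_pos'])*1000))
if __name__=='__main__':
    a=list(map(float,sys.argv[1:])); plan(*a[:3],*(a[3:]))
E
python3 go.py .434 -.190 .20 -6.5
python3 - <<'E'
from h import *
c=imaging.camera('top')
for u,v,z in((379,202,.06),(402,205,.06),(366,170,0.06)):print(at_z(c,u,v,z))
E
```

```text
t 1.35 pos [ 186.4 -517.4  231.3] jaw -70.19 ztool [ 0.  0. -1.] gap 0.08550675280456414 F [-0.15  0.11 -0.1 ] q6 1.4365962819039677
rot tool z deg -63.68713014484578
full rotvec tool deg [ -0.    -0.   -63.69]
offset mm in tool after rot [353.37 208.9   31.28]
[ 0.52326258 -0.25091041  0.06      ]
[ 0.51336255 -0.31632418  0.06      ]
[ 0.61699754 -0.21684542  0.06      ]
```

{"method": "send_rows", "body": {"rotation": [[0,0,-8],[0,0,-8],[0,0,-8],[0,0,-8],[0,0,-8],[0,0,-8],[0,0,-8],[0,0,-7.7]], "offset": [[0,0,0],[0,0,0],[0,0,0],[0,0,0],[0,0,0],[0,0,0],[0,0,0],[0,0,0]], "jaw": [-1,-1,-1,-1,-1,-1,-1,-1], "force": 40}}

```text
clock: 2.2
ee_pos: [0.1864, -0.5175, 0.2313]
ee_rot: [2.338, 2.099, -0.0]
force: [0.1, -0.1, -0.2]
finger_gap: 0.0848
```

```bash
python3 go.py .434 -.190 .20 -6.5
```

```text
t 2.2 pos [ 186.4 -517.5  231.3] jaw -6.16 ztool [ 0. -0. -1.] gap 0.08476158634142267 F [ 0.13 -0.09 -0.2 ] q6 0.3191735683912653
rot tool z deg 0.33667994238459187
full rotvec tool deg [0.   0.   0.34]
offset mm in tool after rot [353.41 208.89  31.29]
```

{"method": "send_rows", "body": {"rotation": [[0,0,0],[0,0,0],[0,0,0],[0,0,0],[0,0,0],[0,0,0],[0,0,0],[0,0,0]], "offset": [[30,17.5,0],[30,17.5,0],[30,17.5,0],[30,17.5,0],[30,17.5,0],[30,17.5,0],[30,17.5,0],[30,17.5,0]], "jaw": [-1,-1,-1,-1,-1,-1,-1,-1]}}

```text
clock: 3.0
ee_pos: [0.3534, -0.2937, 0.2315]
ee_rot: [2.343, 2.092, 0.0]
force: [0.7, -1.0, 0.5]
finger_gap: 0.0852
```

```bash
python3 go.py .434 -.190 .20 -6.5
```

```text
t 3.0 pos [ 353.4 -293.7  231.5] jaw -6.5 ztool [ 0. -0. -1.] gap 0.08524653729143437 F [ 0.67 -0.98  0.54] q6 0.8299110042669336
rot tool z deg 0.0034004076068185896
full rotvec tool deg [0.03 0.02 0.  ]
offset mm in tool after rot [112.12  68.36  31.47]
```

{"method": "send_rows", "body": {"rotation": [[0,0,0],[0,0,0],[0,0,0],[0,0,0],[0,0,0],[0,0,0]], "offset": [[28,17,5],[28,17,8],[28,17,8],[28,17,8],[0,0,0],[0,0,0]], "jaw": [-1,-1,-1,-1,-1,-1]}}

```text
clock: 3.6
ee_pos: [0.4329, -0.1908, 0.2022]
ee_rot: [-2.342, -2.094, 0.001]
force: [0.2, 0.3, -0.5]
finger_gap: 0.0852
```

```bash
python3 go.py .434 -.190 .069 -6.5
python3 - <<'E'
from h import *
s=imaging.camera('scene');t=imaging.camera('top');save(s,'s1.png');save(t,'t1.png')
E
```

```text
t 3.6 pos [ 432.9 -190.8  202.2] jaw -6.39 ztool [-0. -0. -1.] gap 0.08523236239791751 F [ 0.2   0.32 -0.49] q6 1.1112381167404877
rot tool z deg 0.11190921537803433
full rotvec tool deg [-0.04  0.02  0.11]
offset mm in tool after rot [  0.95   1.01 133.17]
```

View pics/s1.png

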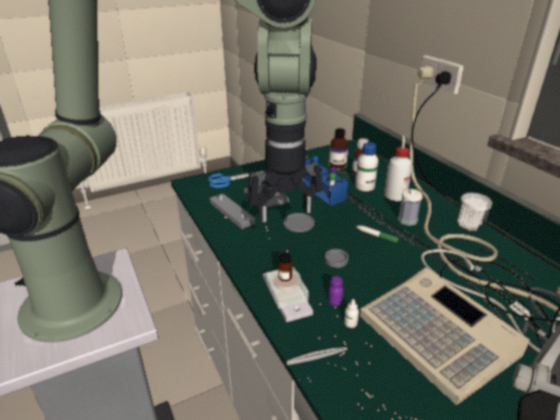

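View pics/t1.png

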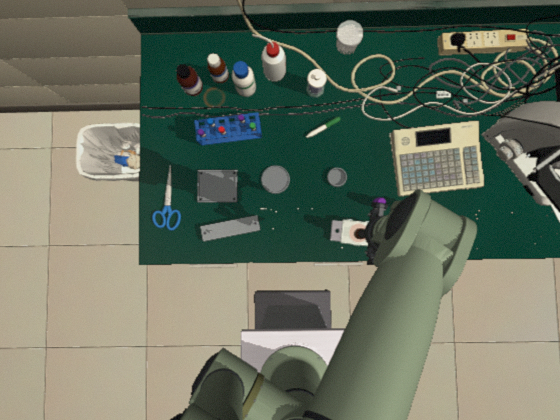

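Run:
```python
from h import *
s=imaging.camera('scene')
o=get_obs();M=R.from_rotvec(o['ee_rot']).as_matrix()
im=cv2.resize(cv2.cvtColor(s['img'][170:320,230:350],cv2.COLOR_RGB2BGR),None,fx=5,fy=5,interpolation=cv2.INTER_CUBIC)[:,:,:]
for dy in(-.0425,.0425):
  for dx in (-.011,.011):
    p=o['ee_pos']+M@np.array([dx,dy,-.013]); u=proj(s,p); q=((u-[230,170]+.5)*5).astype(int); cv2.circle(im,tuple(q),3,(0,0,255),-1)
for p in([.434,-.19,.115],[.434,-.19,.053]):
    q=((proj(s,p)-[230,170]+.5)*5).astype(int); cv2.circle(im,tuple(q),3,(255,255,0),-1)
cv2.imwrite('pics/s1c.png',im[:600])
```

```text
(no output)
```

View pics/s1c.png

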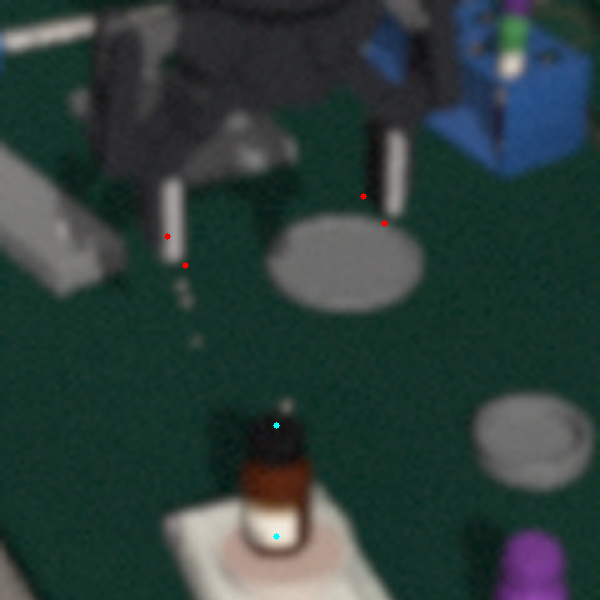

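{"method": "send_rows", "body": {"rotation": [[0,0,0],[0,0,0],[0,0,0],[0,0,0],[0,0,0],[0,0,0],[0,0,0]], "offset": [[1,1,25],[0,0,30],[0,0,30],[0,0,30],[0,0,15],[0,0,3],[0,0,0]], "jaw": [-1,-1,-1,-1,-1,-1,-1]}}

```text
clock: 4.45
ee_pos: [0.4336, -0.191, 0.0694]
ee_rot: [-2.345, -2.09, 0.0]
force: [0.1, 0.3, 0.7]
finger_gap: 0.0858
```

{"method": "send_rows", "body": {"rotation": [[0,0,0],[0,0,0],[0,0,0],[0,0,0],[0,0,0],[0,0,0],[0,0,0],[0,0,0]], "offset": [[0,0,0],[0,0,0],[0,0,0],[0,0,0],[0,0,0],[0,0,0],[0,0,0],[0,0,0]], "jaw": [-0.6,-0.3,0,0.1,0.2,0.3,0.4,0.5], "force": 25}}

```text
clock: 5.25
ee_pos: [0.4341, -0.1904, 0.0696]
ee_rot: [2.343, 2.092, 0.0]
force: [-0.9, 0.7, 5.9]
finger_gap: 0.0303
```

```bash
python3 go.py .434 -.190 .069 -6.5
python3 - <<'E'
from h import *
s=imaging.camera('scene')
im=cv2.resize(cv2.cvtColor(s['img'][200:320,230:350],cv2.COLOR_RGB2BGR),None,fx=5,fy=5,interpolation=cv2.INTER_CUBIC)
cv2.imwrite('pics/s2c.png',im[:600])
E
```

```text
t 5.25 pos [ 434.1 -190.4   69.6] jaw -6.48 ztool [ 0. -0. -1.] gap 0.030327062370638917 F [-0.9   0.7   5.92] q6 1.114784014985698
rot tool z deg 0.017377377200801902
full rotvec tool deg [0.02 0.01 0.02]
offset mm in tool after rot [ 0.34 -0.15  0.56]
```

View pics/s2c.png

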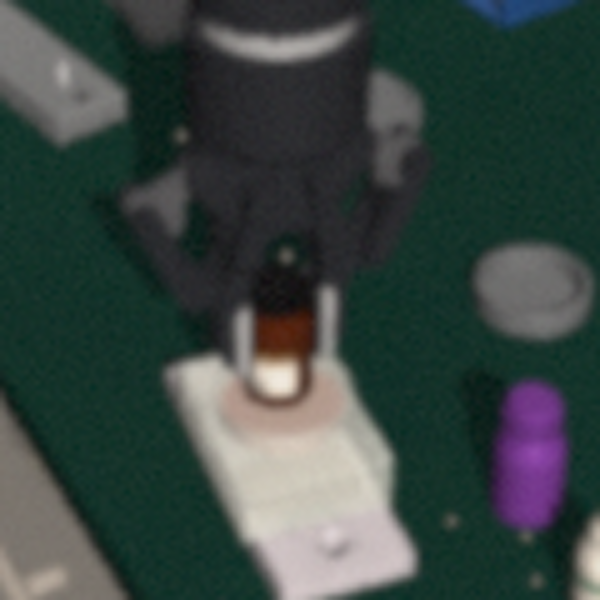

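{"method": "send_rows", "body": {"rotation": [[0,0,0],[0,0,0],[0,0,0],[0,0,0],[0,0,0],[0,0,0],[0,0,0]], "offset": [[0,0,0],[0,0,0],[0,0,-5],[0,0,-15],[0,0,-20],[0,0,-20],[0,0,-5]], "jaw": [0.7,1,1,1,1,1,1], "force": 40}}

```text
clock: 6.0
ee_pos: [0.4351, -0.191, 0.136]
ee_rot: [2.341, 2.09, 0.001]
force: [0.8, -0.3, -1.0]
finger_gap: 0.0302
```

```bash
python3 go.py .6067 -.1377 .1346 -6.5
```

```text
t 6.0 pos [ 435.1 -191.   136. ] jaw -6.48 ztool [ 0. -0. -1.] gap 0.030160913318254684 F [ 0.83 -0.29 -1.02] q6 1.1147635742263702
rot tool z deg 0.0167782948881694
full rotvec tool deg [0.16 0.07 0.02]
offset mm in tool after rot [ 72.36 164.5    1.43]
```

{"method": "send_rows", "body": {"rotation": [[0,0,0],[0,0,0],[0,0,0],[0,0,0],[0,0,0],[0,0,0],[0,0,0],[0,0,0]], "offset": [[5,11,0],[11,25,0],[13,30,0],[13,30,0],[13,30,0],[11,25,0],[6.5,13.5,0],[0,0,0]], "jaw": [1,1,1,1,1,1,1,1]}}

```text
clock: 6.8
ee_pos: [0.6073, -0.1354, 0.1323]
ee_rot: [-2.34, -2.094, -0.0]
force: [-0.3, -0.4, -1.7]
finger_gap: 0.0302
```

```bash
python3 go.py .6067 -.1377 .0200 -6.5
python3 - <<'E'
from h import *
s=imaging.camera('scene');t=imaging.camera('top')
a=lambda i:cv2.cvtColor(i,cv2.COLOR_RGB2BGR)
im=cv2.resize(a(s['img'][170:290,270:390]),None,fx=5,fy=5,interpolation=cv2.INTER_CUBIC)
im2=cv2.resize(a(t['img'][140:220,300:380]),None,fx=5,fy=5,interpolation=cv2.INTER_CUBIC)
cv2.imwrite('pics/s3c.png',im);cv2.imwrite('pics/t3c.png',im2)
E
```

```text
t 6.8 pos [ 607.3 -135.4  132.3] jaw -6.36 ztool [-0.  0. -1.] gap 0.030201063292835832 F [-0.31 -0.36 -1.73] q6 1.34354727240254
rot tool z deg 0.14178571490580794
full rotvec tool deg [-0.04 -0.04  0.14]
offset mm in tool after rot [ -2.34  -0.32 112.28]
```

View pics/s3c.png

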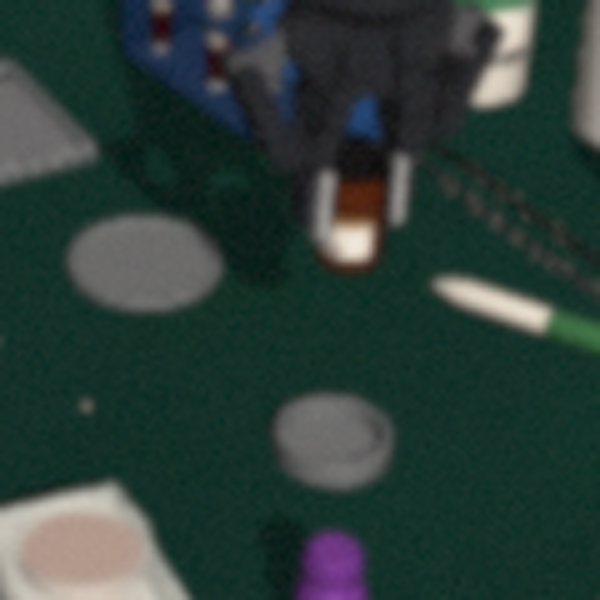

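View pics/t3c.png

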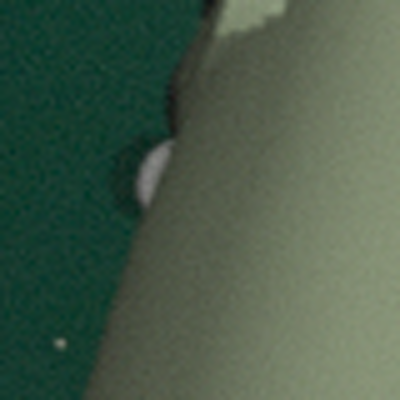

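{"method": "send_rows", "body": {"rotation": [[0,0,0],[0,0,0],[0,0,0],[0,0,0],[0,0,0],[0,0,0],[0,0,0]], "offset": [[-2,0,15],[0,0,25],[0,0,25],[0,0,25],[0,0,14],[0,0,3],[0,0,0]], "jaw": [1,1,1,1,1,1,1]}}

```text
clock: 7.6
ee_pos: [0.6049, -0.139, 0.0272]
ee_rot: [-2.344, -2.091, 0.001]
force: [0.7, 1.3, -0.3]
finger_gap: 0.0303
```

```bash
python3 go.py .6067 -.1377 .0206 -6.5
python3 - <<'E'
from h import *
s=imaging.camera('scene')
a=lambda i:cv2.cvtColor(i,cv2.COLOR_RGB2BGR)
im=cv2.resize(a(s['img'][200:290,290:380]),None,fx=6,fy=6,interpolation=cv2.INTER_CUBIC)
cv2.imwrite('pics/s4c.png',im)
E
```

```text
t 7.6 pos [ 604.9 -139.    27.2] jaw -6.51 ztool [-0.  0. -1.] gap 0.030343768242864316 F [ 0.65  1.3  -0.3 ] q6 1.3397560062757594
rot tool z deg -0.011382510376535038
full rotvec tool deg [-0.04 -0.01 -0.01]
offset mm in tool after rot [1.49 1.6  6.62]
```

View pics/s4c.png

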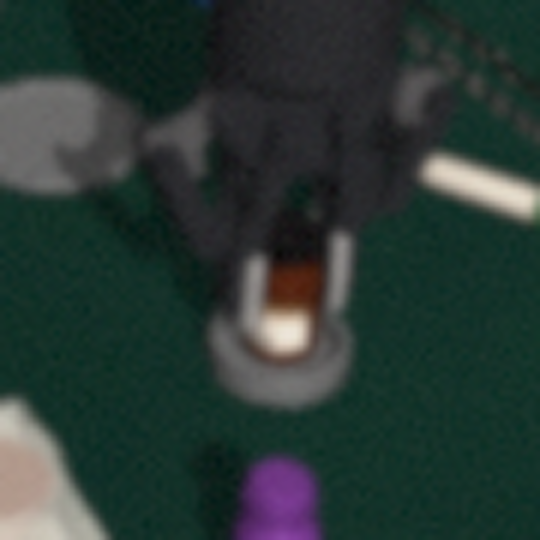

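{"method": "send_rows", "body": {"rotation": [[0,0,0],[0,0,0],[0,0,0],[0,0,0]], "offset": [[1,1,3],[0,0,2],[0,0,1],[0,0,0]], "jaw": [1,1,1,1]}}

```text
clock: 8.05
ee_pos: [0.6065, -0.1379, 0.0214]
ee_rot: [2.343, 2.092, 0.0]
force: [-0.7, 0.8, -0.6]
finger_gap: 0.0298
```

{"method": "send_rows", "body": {"rotation": [[0,0,0],[0,0,0],[0,0,0]], "offset": [[0,0,0.7],[0,0,0.5],[0,0,0]], "jaw": [1,1,1]}}

```text
clock: 8.35
ee_pos: [0.6067, -0.138, 0.0207]
ee_rot: [2.343, 2.092, 0.0]
force: [-1.5, 0.0, 4.3]
finger_gap: 0.0301
```

{"method": "send_rows", "body": {"rotation": [[0,0,0],[0,0,0],[0,0,0],[0,0,0],[0,0,0],[0,0,0],[0,0,0],[0,0,0]], "offset": [[0,0,0],[0,0,0],[0,0,0],[0,0,0],[0,0,0],[0,0,0],[0,0,0],[0,0,0]], "jaw": [0.4,0.3,0.25,0.2,0.1,-0.2,-0.6,-1]}}

```text
clock: 9.15
ee_pos: [0.6065, -0.138, 0.02]
ee_rot: [-2.344, -2.092, 0.0]
force: [0.3, 0.3, -0.4]
finger_gap: 0.0781
```

{"method": "send_rows", "body": {"rotation": [[0,0,0],[0,0,0],[0,0,0],[0,0,0],[0,0,0],[0,0,0],[0,0,0]], "offset": [[0,0,0],[0,0,0],[0,0,-10],[0,0,-25],[0,0,-30],[0,0,-30],[0,0,-10]], "jaw": [-1,-1,-1,-1,-1,-1,-1]}}

```text
clock: 9.85
ee_pos: [0.6086, -0.1387, 0.1293]
ee_rot: [2.34, 2.089, 0.005]
force: [0.7, 0.3, 0.5]
finger_gap: 0.0853
```

```bash
python3 - <<'E'
from h import *
s=imaging.camera('scene')
a=lambda i:cv2.cvtColor(i,cv2.COLOR_RGB2BGR)
im=cv2.resize(a(s['img'][170:320,240:390]),None,fx=4,fy=4,interpolation=cv2.INTER_CUBIC)
cv2.imwrite('pics/s5c.png',im)
E
python3 go.py .437 -.190 .1346 -6.5
```

```text
t 9.9 pos [ 608.8 -138.7  129.5] jaw -6.48 ztool [ 0.01 -0.   -1.  ] gap 0.08520413934992857 F [ 0.13 -0.52  0.75] q6 1.3417157789900729
rot tool z deg 0.016628450936039485
full rotvec tool deg [0.36 0.08 0.02]
offset mm in tool after rot [ -70.38 -164.85   -5.14]
```

View pics/s5c.png

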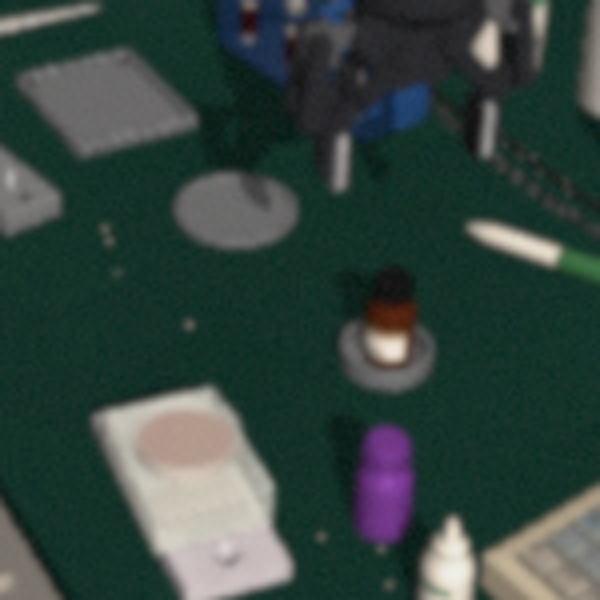

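The amber bottle is upright in the well (crop 390,330). Next, the dish.

Run:
```python
from fit2 import *
c=imaging.camera('top'); save(c,'t5.png'); f=cv2.GaussianBlur(c['img'].astype(np.float32),(0,0),.5)
pk=np.clip((f[...,0]-f[...,1])/30,0,1); print(c['img'][228:236:4,340:376:3,0].tolist())
m=np.zeros_like(pk); m[216:250,340:378]=pk[216:250,340:378]
w=(m>.5)
ys,xs=np.nonzero(w); print(xs.mean(),ys.mean(),w.sum(),np.sqrt(w.sum()/np.pi)*2)
n,l,st,cen=cv2.connectedComponentsWithStats(w.astype(np.uint8)); print(st,cen)
i=np.argmax(st[1:,4])+1
print(at_z(c,*cen[i],.046),at_z(c,*cen[i],.053))
s=imaging.camera('scene'); f=cv2.GaussianBlur(s['img'].astype(np.float32),(0,0),.5)
w=((f[...,0]-f[...,1])>22)[265:300,265:310]; n,l,st,cen=cv2.connectedComponentsWithStats(w.astype(np.uint8)); print(st,cen)
i=np.argmax(st[1:,4])+1
print(at_z(s,*(cen[i]+[265,265]),.046),at_z(s,*(cen[i]+[265,265]),.053))
```

```text
[[94, 103, 109, 111, 117, 118, 124, 123, 130, 132, 134, 135], [101, 104, 112, 118, 119, 124, 124, 131, 129, 131, 130, 133]]
nan nan 0 0.0
[[     0      0    560    420 235200]] [[279.5 209.5]]<stdin>:6: RuntimeWarning: Mean of empty slice.
  ret = ret.dtype.type(ret / rcount)
Traceback (most recent call last):
ValueError: attempt to get argmax of an empty sequence
```

```bash
python3 - <<'E'
from fit2 import *
s=imaging.camera('scene'); f=cv2.GaussianBlur(s['img'].astype(np.float32),(0,0),.5)
w=((f[...,0]-f[...,1])>22)[265:300,265:310]; n,l,st,cen=cv2.connectedComponentsWithStats(w.astype(np.uint8)); print(st,cen)
i=np.argmax(st[1:,4])+1
for z in(.042,.046,.053):print(at_z(s,*(cen[i]+[265,265]),z))
E
python3 go.py .437 -.190 .13 -6.5
```

```text
[[   0    0   45   35 1372]
 [  10    9   22   12  203]] [[22.1924 17.3659]
 [20.6995 14.5271]]
[ 0.4376 -0.1879  0.042 ]
[ 0.4354 -0.1919  0.046 ]
[ 0.4317 -0.1989  0.053 ]
t 10.0 pos [ 606.8 -138.1  125.6] jaw -6.49 ztool [ 0. -0. -1.] gap 0.08536310075094171 F [ 0.56  0.85 -1.34] q6 1.3417289095859728
rot tool z deg 0.011804029256836657
full rotvec tool deg [0.07 0.02 0.01]
offset mm in tool after rot [ -70.79 -162.82   -4.42]
```

{"method": "send_rows", "body": {"rotation": [[0,0,0],[0,0,0],[0,0,0],[0,0,0],[0,0,0],[0,0,0],[0,0,0],[0,0,0]], "offset": [[-6,-13,0],[-11,-25,0],[-13,-30,0],[-13,-30,0],[-13,-30,0],[-11,-25,0],[-4,-10,0],[0,0,0]], "jaw": [-1,-1,-1,-1,-1,-1,-1,-1]}}

```text
clock: 10.8
ee_pos: [0.435, -0.1898, 0.1241]
ee_rot: [-2.344, -2.089, 0.001]
force: [0.2, 0.2, -0.3]
finger_gap: 0.0849
```

```bash
python3 go.py .4367 -.1903 .038 -6.5
```

```text
t 10.8 pos [ 435.  -189.8  124.1] jaw -6.58 ztool [-0.  0. -1.] gap 0.08492716187365901 F [ 0.17  0.18 -0.32] q6 1.1183300210285785
rot tool z deg -0.08169684218219686
full rotvec tool deg [-0.12 -0.07 -0.08]
offset mm in tool after rot [-0.28  1.79 86.12]
```

{"method": "send_rows", "body": {"rotation": [[0,0,0],[0,0,0],[0,0,0],[0,0,0],[0,0,0],[0,0,0]], "offset": [[0,1.8,20],[0,0,30],[0,0,25],[0,0,8],[0,0,2],[0,0,0]], "jaw": [-1,-1,-1,-1,-1,-1]}}

```text
clock: 11.4
ee_pos: [0.4391, -0.1904, 0.0403]
ee_rot: [2.343, 2.093, 0.0]
force: [-0.1, -0.6, 0.3]
finger_gap: 0.0855
```

{"method": "send_rows", "body": {"rotation": [[0,0,0],[0,0,0],[0,0,0],[0,0,0],[0,0,0],[0,0,0]], "offset": [[0,0,0],[0,0,0],[0,0,0],[0,0,0],[0,0,0],[0,0,0]], "jaw": [-0.7,-0.5,-0.4,-0.35,-0.2,-0.1], "force": 25}}

```text
clock: 12.0
ee_pos: [0.4391, -0.1908, 0.0413]
ee_rot: [2.342, 2.091, 0.001]
force: [-1.8, 1.0, 7.4]
finger_gap: 0.0593
```

```bash
python3 go.py .4367 -.1903 .038 -6.5;python3 - <<'E'
from h import *
s=imaging.camera('scene')
a=lambda i:cv2.cvtColor(i,cv2.COLOR_RGB2BGR)
im=cv2.resize(a(s['img'][220:320,235:335]),None,fx=6,fy=6,interpolation=cv2.INTER_CUBIC)
cv2.imwrite('pics/s6c.png',im)
E
```

```text
t 12.0 pos [ 439.1 -190.8   41.3] jaw -6.49 ztool [ 0. -0. -1.] gap 0.05929198710360951 F [-1.83  1.02  7.36] q6 1.1198049180024197
rot tool z deg 0.007307427457305948
full rotvec tool deg [0.11 0.05 0.01]
offset mm in tool after rot [ 0.18 -2.4   3.34]
```

View pics/s6c.png

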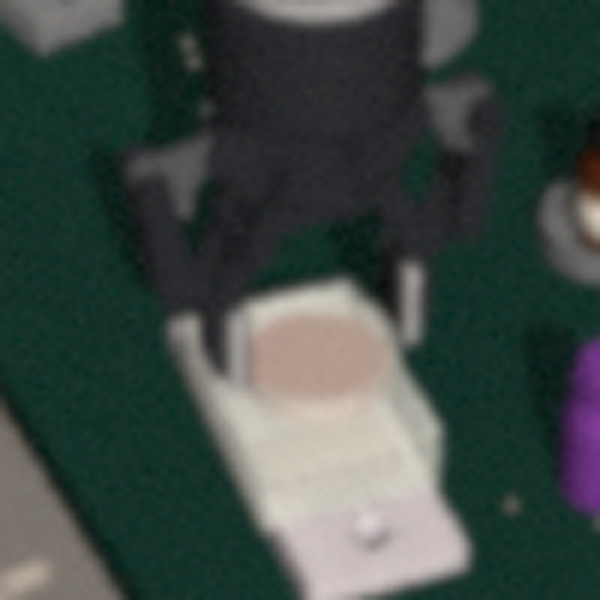

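{"method": "send_rows", "body": {"rotation": [[0,0,0],[0,0,0],[0,0,0],[0,0,0],[0,0,0],[0,0,0],[0,0,0]], "offset": [[0,0,0],[0,0,0],[0,0,-4],[0,0,-10],[0,0,-20],[0,0,-25],[0,0,-5]], "jaw": [0,0.3,0.3,0.3,0.3,0.3,0.3], "force": 40}}

```text
clock: 12.75
ee_pos: [0.4399, -0.1913, 0.1069]
ee_rot: [2.34, 2.089, 0.002]
force: [1.1, -0.8, -0.2]
finger_gap: 0.0584
```

```bash
python3 go.py .6039 .0492 .105 -6.5;python3 - <<'E'
from h import *
s=imaging.camera('scene')
a=lambda i:cv2.cvtColor(i,cv2.COLOR_RGB2BGR)
im=cv2.resize(a(s['img'][200:320,235:335]),None,fx=5,fy=5,interpolation=cv2.INTER_CUBIC)
cv2.imwrite('pics/s7c.png',im)
E
```

```text
t 12.75 pos [ 439.9 -191.3  106.9] jaw -6.49 ztool [ 0. -0. -1.] gap 0.05839553498612241 F [ 1.08 -0.83 -0.19] q6 1.1197618780610055
rot tool z deg 0.011747265755957415
full rotvec tool deg [0.23 0.11 0.01]
offset mm in tool after rot [257.54 135.72   1.9 ]
```

View pics/s7c.png

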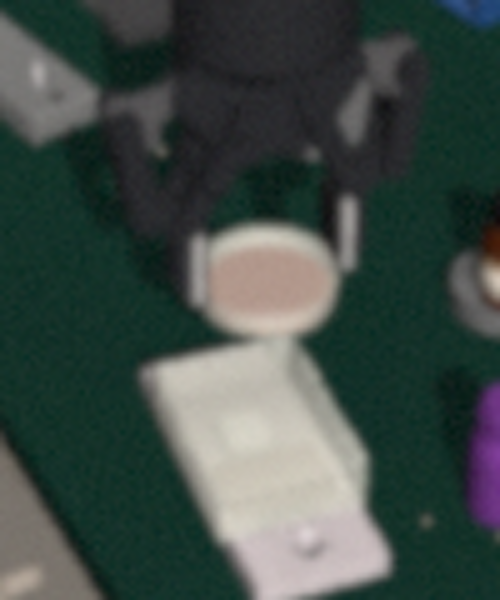

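{"method": "send_rows", "body": {"rotation": [[0,0,0],[0,0,0],[0,0,0],[0,0,0],[0,0,0],[0,0,0],[0,0,0],[0,0,0]], "offset": [[15,8,0],[25,13,0],[30,16,0],[30,16,0],[30,16,0],[30,16,0],[30,16,0],[30,16,0]], "jaw": [0.3,0.3,0.3,0.3,0.3,0.3,0.3,0.3]}}

```text
clock: 13.6
ee_pos: [0.5794, 0.0164, 0.103]
ee_rot: [-2.343, -2.092, 0.002]
force: [0.1, 0.3, -1.2]
finger_gap: 0.0586
```

{"method": "send_rows", "body": {"rotation": [[0,0,0],[0,0,0],[0,0,0],[0,0,0]], "offset": [[22,12,0],[12,5,0],[3.5,2,0],[0,0,0]], "jaw": [0.3,0.3,0.3,0.3]}}

```text
clock: 14.0
ee_pos: [0.6019, 0.0499, 0.1035]
ee_rot: [-2.343, -2.092, 0.002]
force: [0.3, -0.3, -0.2]
finger_gap: 0.0582
```

```bash
python3 go.py .6039 .0492 .0073 -6.5;python3 - <<'E'
from h import *
s=imaging.camera('scene')
a=lambda i:cv2.cvtColor(i,cv2.COLOR_RGB2BGR)
im=cv2.resize(a(s['img'][150:250,245:345]),None,fx=6,fy=6,interpolation=cv2.INTER_CUBIC)
cv2.imwrite('pics/s8c.png',im)
E
```

```text
t 14.0 pos [601.9  49.9 103.5] jaw -6.48 ztool [-0. -0. -1.] gap 0.058151240925951184 F [ 0.29 -0.29 -0.21] q6 1.6447474735240302
rot tool z deg 0.01902160280370424
full rotvec tool deg [-0.07  0.03  0.02]
offset mm in tool after rot [-0.52  2.07 96.17]
```

View pics/s8c.png

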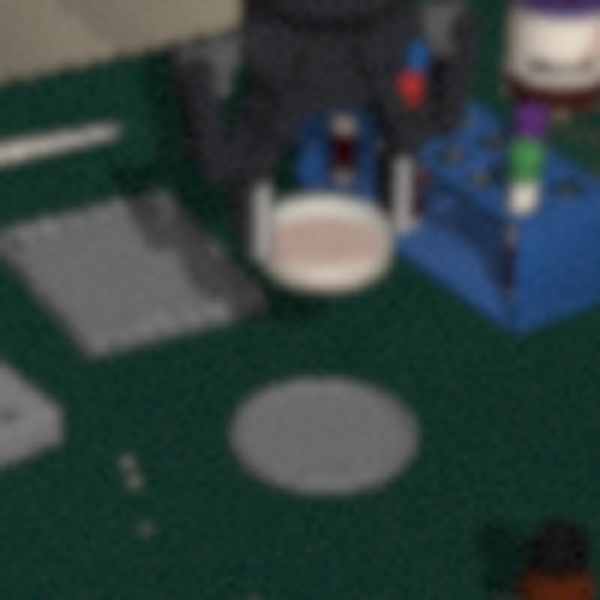

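Run:
```python
from h import *
s=imaging.camera('scene')
for p in([.602,.05,.1075],[.602,.05,.115],[.602,.042,.1075],[.6039,.0492,.005]): print((proj(s,p)-[245,150]+.5)*6)
```

```text
[323.2739502  241.97485827]
[323.5845036  227.38697174]
[332.06192398 249.85108588]
[323.6018545  431.80981237]
```

{"method": "send_rows", "body": {"rotation": [[0,0,0],[0,0,0],[0,0,0],[0,0,0],[0,0,0],[0,0,0],[0,0,0]], "offset": [[0.5,2,15],[0,0,25],[0,0,25],[0,0,18],[0,0,7],[0,0,2],[0,0,0]], "jaw": [0.3,0.3,0.3,0.3,0.3,0.3,0.3]}}

```text
clock: 14.8
ee_pos: [0.6047, 0.0501, 0.0122]
ee_rot: [2.344, 2.091, 0.0]
force: [-0.5, 1.3, -0.5]
finger_gap: 0.0582
```

{"method": "send_rows", "body": {"rotation": [[0,0,0],[0,0,0],[0,0,0],[0,0,0]], "offset": [[0,0,2],[0,0,1.5],[0,0,0.5],[0,0,0]], "jaw": [0.3,0.3,0.3,0.3]}}

```text
clock: 15.2
ee_pos: [0.6048, 0.0505, 0.0084]
ee_rot: [2.343, 2.092, 0.001]
force: [-0.6, -0.4, -1.0]
finger_gap: 0.0584
```

{"method": "send_rows", "body": {"rotation": [[0,0,0],[0,0,0],[0,0,0],[0,0,0]], "offset": [[0,0,0.5],[0,0,0.5],[0,0,0.5],[0,0,0]], "jaw": [0.3,0.3,0.3,0.3]}}

```text
clock: 15.6
ee_pos: [0.6048, 0.0505, 0.0074]
ee_rot: [2.343, 2.092, 0.001]
force: [-2.7, -0.0, 6.1]
finger_gap: 0.0585
```

Contact; release gently.

{"method": "send_rows", "body": {"rotation": [[0,0,0],[0,0,0],[0,0,0],[0,0,0],[0,0,0],[0,0,0],[0,0,0],[0,0,0]], "offset": [[0,0,0],[0,0,0],[0,0,0],[0,0,0],[0,0,0],[0,0,0],[0,0,0],[0,0,0]], "jaw": [-0.25,-0.35,-0.42,-0.5,-0.6,-0.8,-1,-1]}}

```text
clock: 16.4
ee_pos: [0.6045, 0.0504, 0.0065]
ee_rot: [-2.344, -2.092, 0.0]
force: [-0.1, 0.4, -0.4]
finger_gap: 0.0853
```

{"method": "send_rows", "body": {"rotation": [[0,0,0],[0,0,0],[0,0,0],[0,0,0],[0,0,0],[0,0,0],[0,0,0]], "offset": [[0,0,0],[0,0,-5],[0,0,-15],[0,0,-25],[0,0,-30],[0,0,-30],[0,0,-10]], "jaw": [-1,-1,-1,-1,-1,-1,-1]}}

```text
clock: 17.1
ee_pos: [0.607, 0.0504, 0.1263]
ee_rot: [2.34, 2.089, 0.007]
force: [0.8, -0.9, 0.4]
finger_gap: 0.0854
```

```bash
python3 go.py .437 -.192 .115 -7.3;python3 - <<'E'
from h import *
s=imaging.camera('scene');t=imaging.camera('top');save(t,'t9.png')
a=lambda i:cv2.cvtColor(i,cv2.COLOR_RGB2BGR)
im=cv2.resize(a(s['img'][150:320,230:380]),None,fx=3.5,fy=3.5,interpolation=cv2.INTER_CUBIC)
cv2.imwrite('pics/s9c.png',im)
E
```

```text
t 17.1 pos [607.   50.4 126.3] jaw -6.48 ztool [ 0.01 -0.   -1.  ] gap 0.08542986073094903 F [ 0.78 -0.93  0.44] q6 1.6456667390873163
rot tool z deg 0.8150863297595805
full rotvec tool deg [ 0.38 -0.03  0.82]
offset mm in tool after rot [-262.02 -137.81   11.32]
```

View pics/s9c.png

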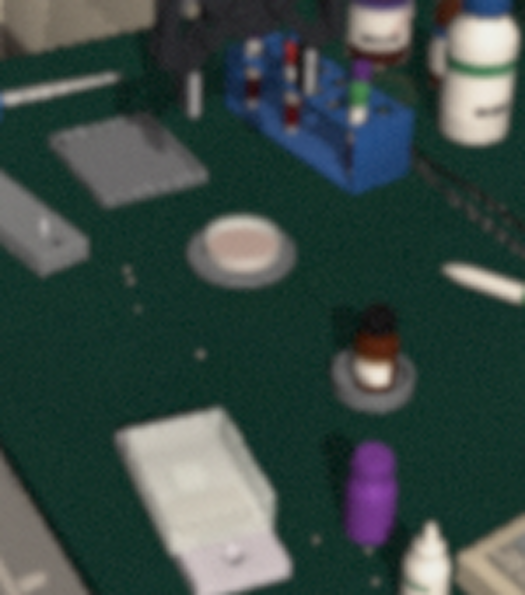

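View pics/t9.png

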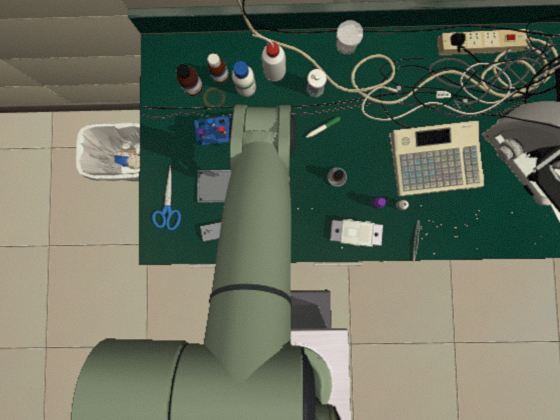

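The dish lies flat in the nest (crop 242,250). The box on the plate is now in clear view from above (357,232), so I'll refit it.

Run:
```python
from fit2 import *
c=imaging.camera('top'); a=alpha(c['img'])
yy,xx=np.mgrid[:420,:560]
for (u,v,r) in((336.8,230.3,3),(375.8,234.0,3)): a[(xx-u)**2+(yy-v)**2<r*r]=1
win=(326,214,388,250)
for x0 in([.4385,-.192,-1.66,.4385,-.192,-1.66],[.436,-.19,-1.70,.436,-.194,-1.70]):
  print(fitm(c,a,win,lambda p:[solid_box(p[0],p[1],p[2],.150,.060,0,.012),solid_box(p[3],p[4],p[5],.092,.069,.012,.038)],x0,[.005,.005,.05,.006,-.005,-.05]))
im=cv2.resize(cv2.cvtColor(c['img'][210:255,320:395],cv2.COLOR_RGB2BGR),None,fx=10,fy=10,interpolation=cv2.INTER_CUBIC)
def dr(pts,col):
    q=((hullpoly(c,pts)-[320,210]+.5)*10).astype(int); cv2.polylines(im,[q],True,col,1)
p=fitm(c,a,win,lambda p:[solid_box(p[0],p[1],p[2],.150,.060,0,.012),solid_box(p[3],p[4],p[5],.092,.069,.012,.038)],x0,[.005,.005,.05,.006,-.005,-.05])[0]
dr(solid_box(p[0],p[1],p[2],.150,.060,0,.012),(0,0,255));dr(solid_box(p[3],p[4],p[5],.092,.069,.012,.038),(255,0,0))
cv2.imwrite('pics/bx.png',im)
```

```text
(array([ 0.4382, -0.191 , -1.6876,  0.4369, -0.1921, -1.7   ]), np.float64(48.14335632324219))
(array([ 0.4379, -0.1916, -1.6843,  0.4373, -0.1905, -1.7221]), np.float64(48.182132720947266))
```

View pics/bx.png

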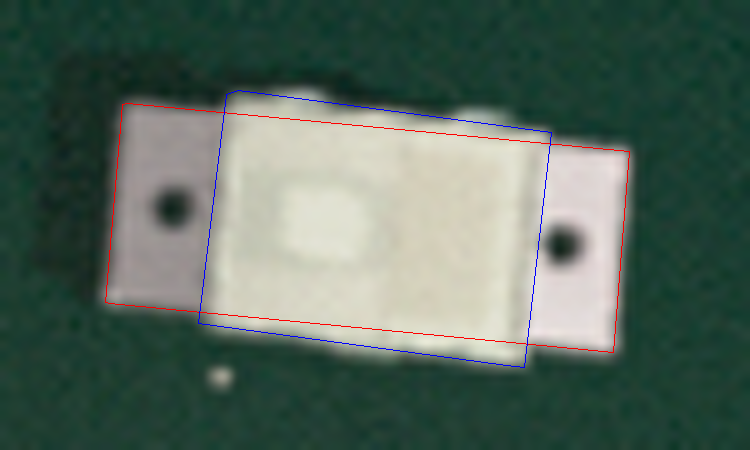

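{"method": "send_rows", "body": {"rotation": [[0,0,1],[0,0,0],[0,0,0],[0,0,0],[0,0,0],[0,0,0],[0,0,0],[0,0,0]], "offset": [[0,0,0],[-20,-10,0],[-30,-16,0],[-30,-16,0],[-30,-16,0],[-30,-16,0],[-30,-16,0],[-30,-16,0]], "jaw": [-1,-1,-1,-1,-1,-1,-1,-1]}}

```text
clock: 18.05
ee_pos: [0.4714, -0.1345, 0.1201]
ee_rot: [-2.36, -2.069, 0.002]
force: [-0.6, -0.2, 0.7]
finger_gap: 0.0853
```

{"method": "send_rows", "body": {"rotation": [[0,0,0],[0,0,0],[0,0,0],[0,0,0]], "offset": [[-28,-15,0],[-20,-10,0],[-10,-3,0],[0,0,0]], "jaw": [-1,-1,-1,-1]}}

```text
clock: 18.45
ee_pos: [0.4374, -0.1884, 0.1207]
ee_rot: [-2.363, -2.068, 0.0]
force: [-0.3, 1.3, 0.4]
finger_gap: 0.0855
```

```bash
python3 go.py .437 -.191 .013 -7.5
```

```text
t 18.45 pos [ 437.4 -188.4  120.7] jaw -7.63 ztool [-0.  0. -1.] gap 0.08554873497964796 F [-0.25  1.29  0.44] q6 1.141932888813368
rot tool z deg -0.1290520591241915
full rotvec tool deg [-0.08 -0.05 -0.13]
offset mm in tool after rot [ -2.64  -0.04 107.73]
```

{"method": "send_rows", "body": {"rotation": [[0,0,0],[0,0,0],[0,0,0],[0,0,0],[0,0,0],[0,0,0]], "offset": [[-2,0,20],[0,0,30],[0,0,18],[0,0,2],[0,0,0],[0,0,0]], "jaw": [-1,-1,-1,-1,-1,-1]}}

```text
clock: 19.05
ee_pos: [0.4388, -0.1898, 0.0523]
ee_rot: [2.36, 2.072, 0.001]
force: [-0.6, -0.1, 0.5]
finger_gap: 0.0852
```

```bash
python3 go.py .437 -.191 .013 -7.5;python3 - <<'E'
from h import *
s=imaging.camera('scene')
a=lambda i:cv2.cvtColor(i,cv2.COLOR_RGB2BGR)
im=cv2.resize(a(s['img'][220:320,235:335]),None,fx=6,fy=6,interpolation=cv2.INTER_CUBIC)
cv2.imwrite('pics/s10c.png',im)
E
```

```text
t 19.05 pos [ 438.8 -189.8   52.3] jaw -7.44 ztool [ 0. -0. -1.] gap 0.08517416832971211 F [-0.61 -0.06  0.46] q6 1.1377174663908058
rot tool z deg 0.061059610145747456
full rotvec tool deg [0.06 0.02 0.06]
offset mm in tool after rot [-1.45 -1.59 39.29]
```

View pics/s10c.png

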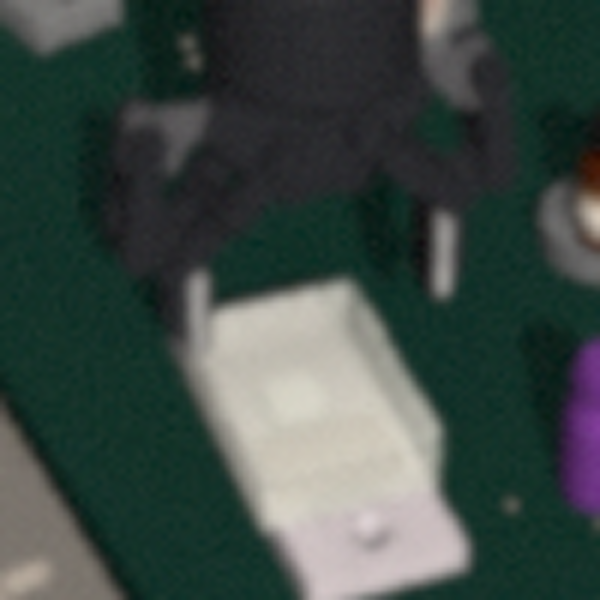

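{"method": "send_rows", "body": {"rotation": [[0,0,0],[0,0,0],[0,0,0],[0,0,0],[0,0,0]], "offset": [[-1.5,-1,15],[0,0,15],[0,0,7],[0,0,1.5],[0,0,0]], "jaw": [-1,-1,-1,-1,-1]}}

```text
clock: 19.6
ee_pos: [0.437, -0.1914, 0.0135]
ee_rot: [2.361, 2.071, 0.0]
force: [-0.5, -0.8, -0.0]
finger_gap: 0.0852
```

{"method": "send_rows", "body": {"rotation": [[0,0,0],[0,0,0],[0,0,0],[0,0,0],[0,0,0],[0,0,0]], "offset": [[0,0,0],[0,0,0],[0,0,0],[0,0,0],[0,0,0],[0,0,0]], "jaw": [-0.85,-0.75,-0.7,-0.6,-0.5,-0.4], "force": 25}}

```text
clock: 20.2
ee_pos: [0.4367, -0.1913, 0.0135]
ee_rot: [2.362, 2.071, 0.0]
force: [-0.9, 0.9, 5.1]
finger_gap: 0.0675
```

```bash
python3 go.py .437 -.191 .013 -7.5;python3 - <<'E'
from h import *
s=imaging.camera('scene')
a=lambda i:cv2.cvtColor(i,cv2.COLOR_RGB2BGR)
im=cv2.resize(a(s['img'][220:320,235:335]),None,fx=6,fy=6,interpolation=cv2.INTER_CUBIC)
cv2.imwrite('pics/s11c.png',im)
E
```

```text
t 20.2 pos [ 436.7 -191.3   13.5] jaw -7.49 ztool [ 0. -0. -1.] gap 0.0675310770239398 F [-0.89  0.95  5.13] q6 1.1337094246029793
rot tool z deg 0.00788919025401924
full rotvec tool deg [0.02 0.01 0.01]
offset mm in tool after rot [0.37 0.21 0.45]
```

View pics/s11c.png

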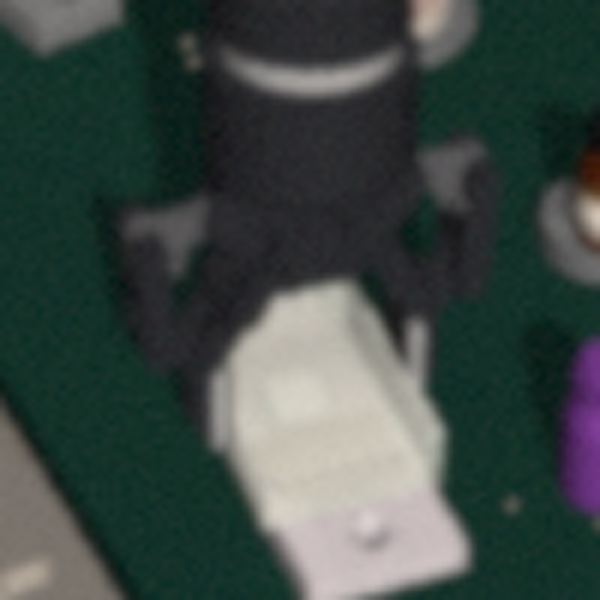

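{"method": "send_rows", "body": {"rotation": [[0,0,0],[0,0,0],[0,0,0],[0,0,0],[0,0,0],[0,0,0],[0,0,0]], "offset": [[0,0,0],[0,0,0],[0,0,-4],[0,0,-10],[0,0,-20],[0,0,-25],[0,0,-8]], "jaw": [-0.1,0,0,0,0,0,0], "force": 45}}

```text
clock: 20.95
ee_pos: [0.438, -0.192, 0.0825]
ee_rot: [2.359, 2.07, 0.002]
force: [0.4, -0.7, -1.3]
finger_gap: 0.0674
```

```bash
python3 go.py .5874 .2266 .085 -1.5;python3 - <<'E'
from h import *
s=imaging.camera('scene')
a=lambda i:cv2.cvtColor(i,cv2.COLOR_RGB2BGR)
im=cv2.resize(a(s['img'][200:320,235:335]),None,fx=5,fy=5,interpolation=cv2.INTER_CUBIC)
cv2.imwrite('pics/s12c.png',im)
E
```

```text
t 20.95 pos [ 438.  -192.    82.5] jaw -7.48 ztool [ 0. -0. -1.] gap 0.06742301600819758 F [ 0.45 -0.65 -1.29] q6 1.1336352282213367
rot tool z deg -5.979439250015261
full rotvec tool deg [ 0.19  0.1  -5.98]
offset mm in tool after rot [422.39 138.38  -2.5 ]
```

View pics/s12c.png

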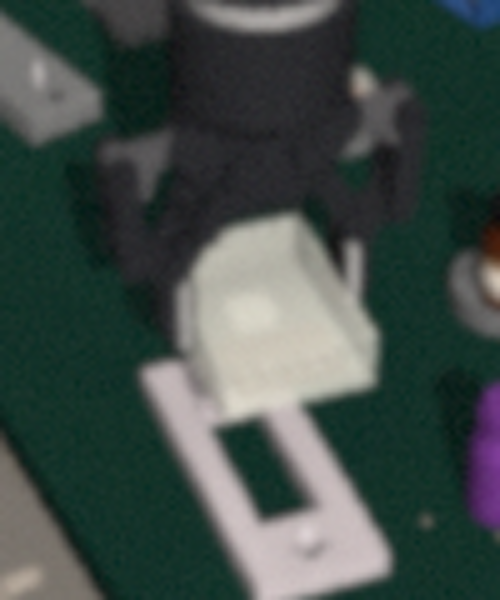

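{"method": "send_rows", "body": {"rotation": [[0,0,-6.6],[0,0,0],[0,0,0],[0,0,0],[0,0,0],[0,0,0],[0,0,0],[0,0,0]], "offset": [[0,0,0],[15,5,-5],[25,8,-5],[30,10,0],[30,10,0],[30,10,0],[30,10,0],[30,10,0]], "jaw": [0,0,0,0,0,0,0,0]}}

```text
clock: 21.8
ee_pos: [0.5024, -0.0009, 0.0893]
ee_rot: [-2.238, -2.204, 0.001]
force: [0.9, 0.3, -0.8]
finger_gap: 0.0676
```

{"method": "send_rows", "body": {"rotation": [[0,0,0],[0,0,0],[0,0,0],[0,0,0],[0,0,0],[0,0,0],[0,0,0],[0,0,0]], "offset": [[30,10,0],[30,10,0],[30,10,0],[30,10,0],[30,10,0],[25,8,0],[15,5,0],[0,0,0]], "jaw": [0,0,0,0,0,0,0,0]}}

```text
clock: 22.6
ee_pos: [0.5686, 0.1883, 0.0893]
ee_rot: [-2.236, -2.207, 0.0]
force: [0.3, -0.3, -0.5]
finger_gap: 0.0672
```

```bash
python3 go.py .5874 .2266 .0055 -0.9
```

```text
t 22.6 pos [568.6 188.3  89.3] jaw -0.75 ztool [-0.  0. -1.] gap 0.06722811471185389 F [ 0.35 -0.3  -0.47] q6 1.7804097136547017
rot tool z deg 0.1488978357032522
full rotvec tool deg [-0.02 -0.    0.15]
offset mm in tool after rot [38.61 18.15 83.77]
```

{"method": "send_rows", "body": {"rotation": [[0,0,0],[0,0,0],[0,0,0],[0,0,0],[0,0,0],[0,0,0],[0,0,0]], "offset": [[15,7,0],[15,7,0],[8,4,5],[0,0,20],[0,0,20],[0,0,10],[0,0,0]], "jaw": [0,0,0,0,0,0,0]}}

```text
clock: 23.3
ee_pos: [0.5853, 0.2233, 0.0331]
ee_rot: [-2.238, -2.202, 0.006]
force: [-0.2, -1.0, 0.0]
finger_gap: 0.0671
```

```bash
python3 go.py .5874 .2266 .0055 -0.9;python3 - <<'E'
from h import *
s=imaging.camera('scene');t=imaging.camera('top')
a=lambda i:cv2.cvtColor(i,cv2.COLOR_RGB2BGR)
im=cv2.resize(a(s['img'][140:240,205:325]),None,fx=6,fy=6,interpolation=cv2.INTER_CUBIC)
cv2.imwrite('pics/s13c.png',im)
im=cv2.resize(a(t['img'][140:250,180:300]),None,fx=5,fy=5,interpolation=cv2.INTER_CUBIC)
cv2.imwrite('pics/t13c.png',im)
E
```

```text
t 23.3 pos [585.3 223.3  33.1] jaw -0.94 ztool [-0. -0. -1.] gap 0.06712889234546196 F [-0.24 -1.01  0.03] q6 1.8339173779345594
rot tool z deg -0.03556853993178777
full rotvec tool deg [-0.23  0.08 -0.04]
offset mm in tool after rot [ 3.36  2.05 27.55]
```

View pics/s13c.png

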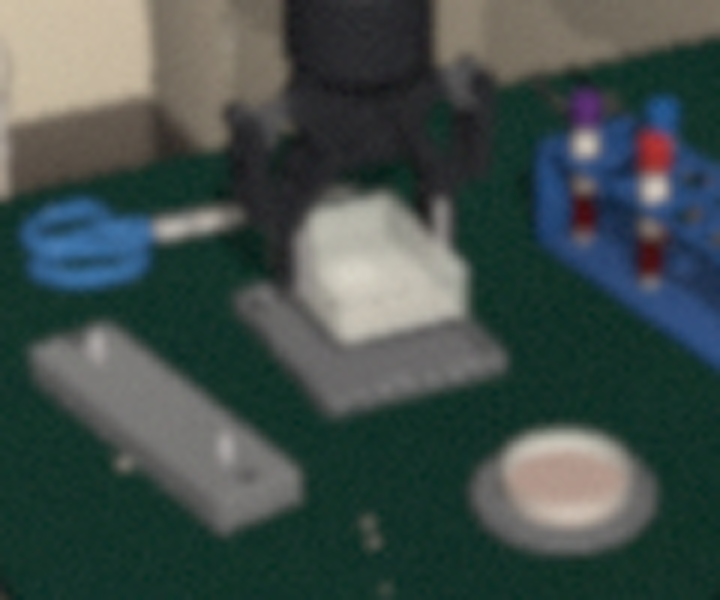

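View pics/t13c.png

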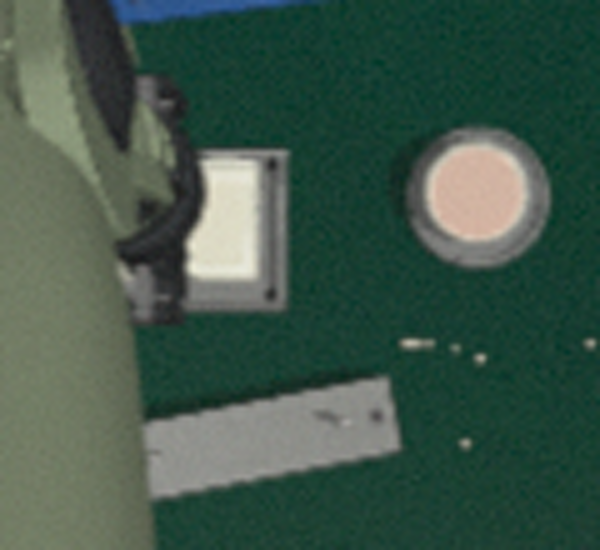

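Run:
```python
from h import *
t=imaging.camera('top')
f=lambda a,b,z:at_z(t,180+a/5-.4,140+b/5-.4,z)
zt=.0331-.0015+.026
print(f(262,220,zt),f(225,157,zt),f(225,283,zt), f(225,157,zt)-f(225,283,zt))
print(f(289,230,.010),f(225,150,.01),f(225,311,.01))
```

```text
[0.58544553 0.17321042 0.0576    ] [0.62301441 0.19462982 0.0576    ] [0.5489332  0.19510157 0.0576    ] [ 0.07408122 -0.00047174  0.        ]
[0.58530876 0.16353412 0.01      ] [0.63518647 0.2022028  0.01      ] [0.53669374 0.20282999 0.01      ]
```

{"method": "send_rows", "body": {"rotation": [[0,0,0],[0,0,0],[0,0,0],[0,0,0],[0,0,0]], "offset": [[6,1.5,0],[0,0,10],[0,0,10],[0,0,3],[0,0,0]], "jaw": [0,0,0,0,0]}}

```text
clock: 23.95
ee_pos: [0.5877, 0.2302, 0.0108]
ee_rot: [-2.238, -2.203, 0.003]
force: [-0.3, -0.0, -0.2]
finger_gap: 0.0669
```

{"method": "send_rows", "body": {"rotation": [[0,0,0],[0,0,0],[0,0,0],[0,0,0]], "offset": [[0,0,1],[0,0,1],[0,0,0.5],[0,0,0]], "jaw": [0,0,0,0]}}

```text
clock: 24.35
ee_pos: [0.5888, 0.2304, 0.0097]
ee_rot: [2.239, 2.204, 0.0]
force: [-0.0, 0.2, 0.4]
finger_gap: 0.0674
```

{"method": "send_rows", "body": {"rotation": [[0,0,0],[0,0,0],[0,0,0],[0,0,0]], "offset": [[0,0,1.5],[0,0,1],[0,0,0.5],[0,0,0]], "jaw": [0,0,0,0]}}

```text
clock: 24.75
ee_pos: [0.5886, 0.2304, 0.0065]
ee_rot: [-2.239, -2.204, 0.0]
force: [0.2, -0.3, -1.2]
finger_gap: 0.0672
```

{"method": "send_rows", "body": {"rotation": [[0,0,0],[0,0,0],[0,0,0]], "offset": [[0,0,0.6],[0,0,0.4],[0,0,0]], "jaw": [0,0,0]}}

```text
clock: 25.05
ee_pos: [0.5887, 0.2305, 0.0057]
ee_rot: [2.239, 2.204, 0.0]
force: [-0.4, -0.2, 0.2]
finger_gap: 0.0674
```

{"method": "send_rows", "body": {"rotation": [[0,0,0],[0,0,0],[0,0,0]], "offset": [[0,0,0.5],[0,0,0.5],[0,0,0]], "jaw": [0,0,0]}}

```text
clock: 25.35
ee_pos: [0.5887, 0.2305, 0.0057]
ee_rot: [2.238, 2.204, 0.0]
force: [-4.1, -1.7, 8.0]
finger_gap: 0.067
```

{"method": "send_rows", "body": {"rotation": [[0,0,0],[0,0,0],[0,0,0],[0,0,0],[0,0,0],[0,0,0],[0,0,0],[0,0,0]], "offset": [[0,0,0],[0,0,0],[0,0,0],[0,0,0],[0,0,0],[0,0,0],[0,0,0],[0,0,0]], "jaw": [-0.45,-0.55,-0.6,-0.65,-0.75,-0.9,-1,-1]}}

```text
clock: 26.15
ee_pos: [0.5887, 0.2305, 0.0045]
ee_rot: [-2.239, -2.204, 0.0]
force: [0.8, 0.7, 0.0]
finger_gap: 0.0854
```

{"method": "send_rows", "body": {"rotation": [[0,0,0],[0,0,0],[0,0,0],[0,0,0],[0,0,0],[0,0,0],[0,0,0]], "offset": [[0,0,0],[0,0,-5],[0,0,-15],[0,0,-25],[0,0,-30],[0,0,-30],[0,0,-10]], "jaw": [-1,-1,-1,-1,-1,-1,-1]}}

```text
clock: 26.85
ee_pos: [0.5911, 0.2311, 0.1245]
ee_rot: [2.236, 2.202, 0.009]
force: [0.1, -0.4, 0.0]
finger_gap: 0.0853
```

```bash
python3 go.py .4381 -.1912 .115 -6.6;python3 - <<'E'
from h import *
s=imaging.camera('scene');save(s,'s14.png')
a=lambda i:cv2.cvtColor(i,cv2.COLOR_RGB2BGR)
im=cv2.resize(a(s['img'][140:260,205:325]),None,fx=5,fy=5,interpolation=cv2.INTER_CUBIC)
cv2.imwrite('pics/s14c.png',im)
E
```

```text
t 26.85 pos [591.1 231.1 124.5] jaw -0.88 ztool [ 0.01  0.   -1.  ] gap 0.08527562174756081 F [ 0.07 -0.37  0.04] q6 1.8426987116212923
rot tool z deg 5.718761745226203
full rotvec tool deg [ 0.37 -0.12  5.72]
offset mm in tool after rot [-437.12 -103.42    9.51]
```

View pics/s14c.png

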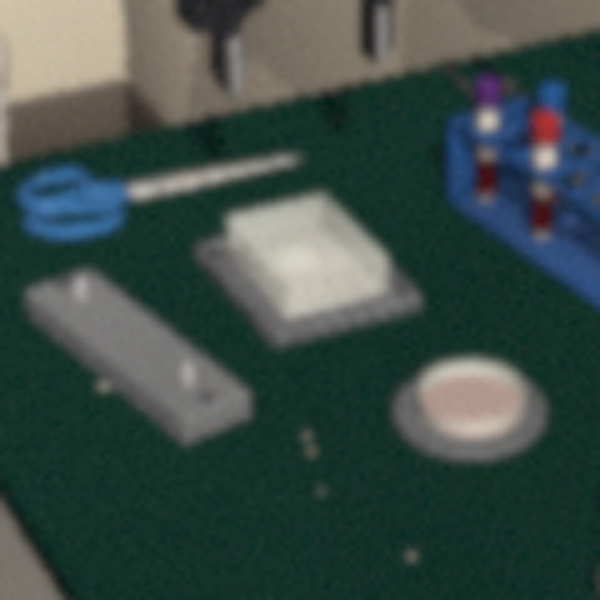

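Run:
```python
from fit2 import *
c=imaging.camera('top');s=imaging.camera('scene'); a=alpha(c['img'])
yy,xx=np.mgrid[:420,:560]
a[(np.abs(xx-356.5)<17)&(np.abs(yy-232.3)<7.5)]=1
win=(326,214,388,250)
A=.5*0
r=fitm(c,a,win,lambda p:[solid_box(p[0],p[1],p[2],.150,.060,0,.012)],[.438,-.191,-1.685],[.005,.005,.05]);print('top',r)
a2=lambda i:cv2.cvtColor(i,cv2.COLOR_RGB2BGR)
im=cv2.resize(a2(c['img'][210:255,320:395]),None,fx=8,fy=8,interpolation=cv2.INTER_CUBIC)
cv2.imwrite('pics/pl.png',im)
save(c,'t15.png')
for dx in(-.058,.058):
  for (x,y,yw) in((.4578,.1873,1.7528),):
    for z in(.018,.0325):
      p=[x+dx*np.cos(yw),y+dx*np.sin(yw),z]; print(p,(proj(s,p)-[205,140]+.5)*5)
```

```text
top (array([ 0.4378, -0.1908, -1.6849]), np.float64(59.53502655029297))
[np.float64(0.4682980298106417), np.float64(0.13025798592182358), 0.018] [189.8141 381.7253]
[np.float64(0.4682980298106417), np.float64(0.13025798592182358), 0.0325] [188.5616 360.0459]
[np.float64(0.44730197018935824), np.float64(0.2443420140781764), 0.018] [ 82.4559 298.5286]
[np.float64(0.44730197018935824), np.float64(0.2443420140781764), 0.0325] [ 80.6525 277.651 ]
```

View pics/pl.png

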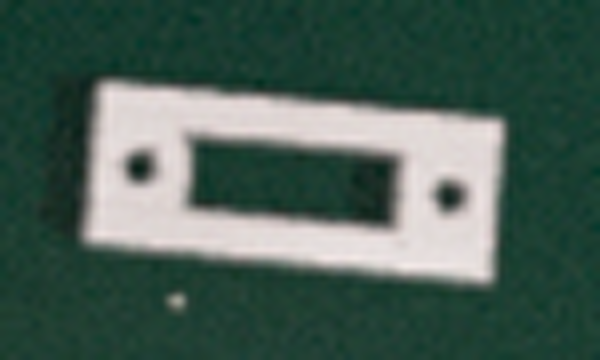

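View pics/t15.png

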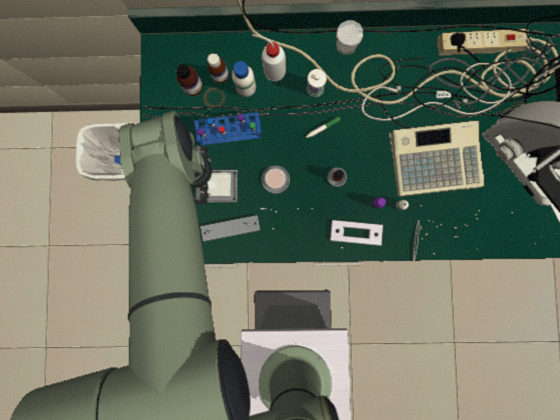

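Run:
```python
from fit2 import *
c=imaging.camera('top'); a=alpha(c['img'])
r=box(c,a,(199,208,267,248),.174,.046,0,.018,[.4578,.1873,1.70,1.78]);print('jig',r)
x,y,yw=r[0]
im=cv2.resize(cv2.cvtColor(c['img'][205:250,193:268],cv2.COLOR_RGB2BGR),None,fx=10,fy=10,interpolation=cv2.INTER_CUBIC)
q=((hullpoly(c,solid_box(x,y,yw,.174,.046,0,.018))-[193,205]+.5)*10).astype(int); cv2.polylines(im,[q],True,(0,0,255),1)
for d in(-.058,.058):
  for z in(.018,.0325):
    p=((proj(c,[x+d*np.cos(yw),y+d*np.sin(yw),z])-[193,205]+.5)*10).astype(int); cv2.circle(im,tuple(p),2,(0,255,255),-1)
cv2.imwrite('pics/jg2.png',im)
print('tray/box view',box(c,a,(210,160,247,212),.098,.120,0,.010,[.587,.2266,0]))
```

```text
jig (array([0.4579, 0.1879, 1.7435]), np.float64(47.043243408203125))
tray/box view (array([ 0.5872,  0.2259, -0.0102]), np.float64(9.663905143737793))
```

View pics/jg2.png

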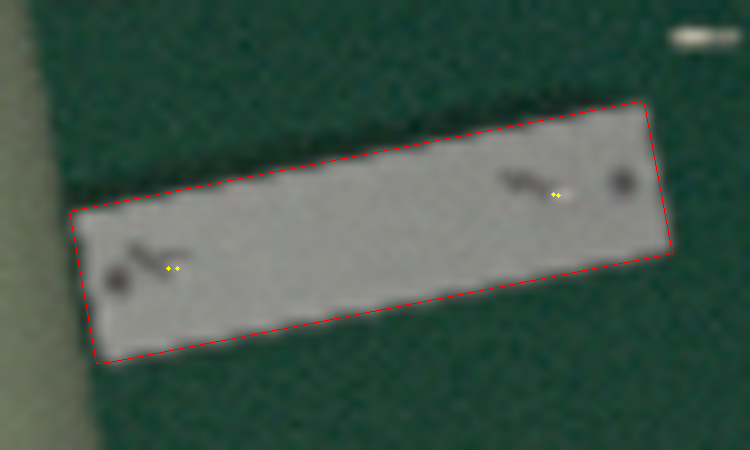

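{"method": "send_rows", "body": {"rotation": [[0,0,5.7],[0,0,0],[0,0,0],[0,0,0],[0,0,0],[0,0,0],[0,0,0],[0,0,0]], "offset": [[0,0,0],[-20,-5,0],[-30,-7,0],[-34,-8,0],[-34,-8,0],[-34,-8,0],[-34,-8,0],[-34,-8,0]], "jaw": [-1,-1,-1,-1,-1,-1,-1,-1]}}

```text
clock: 27.85
ee_pos: [0.5098, 0.0168, 0.1179]
ee_rot: [-2.343, -2.089, 0.003]
force: [-0.2, -0.5, -0.0]
finger_gap: 0.0855
```

{"method": "send_rows", "body": {"rotation": [[0,0,0],[0,0,0],[0,0,0],[0,0,0],[0,0,0],[0,0,0],[0,0,0],[0,0,0]], "offset": [[-34,-8,0],[-34,-8,0],[-34,-8,0],[-34,-8,0],[-34,-8,0],[-25,-6,0],[-15,-4,0],[0,0,0]], "jaw": [-1,-1,-1,-1,-1,-1,-1,-1]}}

```text
clock: 28.65
ee_pos: [0.4364, -0.1861, 0.1181]
ee_rot: [-2.347, -2.084, 0.002]
force: [-1.3, 0.2, 0.4]
finger_gap: 0.0854
```

```bash
python3 go.py .4378 -.191 .015 -6.54
```

```text
t 28.65 pos [ 436.4 -186.1  118.1] jaw -6.78 ztool [-0.  0. -1.] gap 0.08541456564690653 F [-1.25  0.2   0.42] q6 1.1306658316352332
rot tool z deg -0.24242779187321162
full rotvec tool deg [-0.15 -0.05 -0.24]
offset mm in tool after rot [ -4.75   1.93 103.13]
```

{"method": "send_rows", "body": {"rotation": [[0,0,0],[0,0,0],[0,0,0],[0,0,0],[0,0,0],[0,0,0],[0,0,0]], "offset": [[-4,1,20],[0,0,25],[0,0,25],[0,0,20],[0,0,8],[0,0,0],[0,0,0]], "jaw": [-1,-1,-1,-1,-1,-1,-1]}}

```text
clock: 29.35
ee_pos: [0.4388, -0.1888, 0.0218]
ee_rot: [-2.345, -2.091, -0.0]
force: [0.4, -1.1, -1.1]
finger_gap: 0.0853
```

```bash
python3 go.py .4378 -.191 -.002 -6.54;python3 - <<'E'
from h import *
s=imaging.camera('scene')
a=lambda i:cv2.cvtColor(i,cv2.COLOR_RGB2BGR)
im=cv2.resize(a(s['img'][220:320,235:335]),None,fx=6,fy=6,interpolation=cv2.INTER_CUBIC)
cv2.imwrite('pics/s16c.png',im)
E
```

```text
t 29.35 pos [ 438.8 -188.8   21.8] jaw -6.56 ztool [-0.  0. -1.] gap 0.08530348372157086 F [ 0.36 -1.06 -1.07] q6 1.1241842181208626
rot tool z deg -0.01937040542759405
full rotvec tool deg [-0.01 -0.01 -0.02]
offset mm in tool after rot [-2.31 -0.73 23.78]
```

View pics/s16c.png

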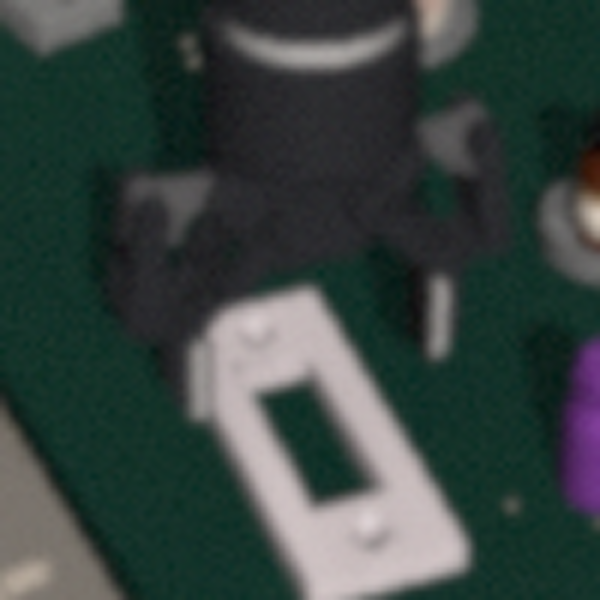

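{"method": "send_rows", "body": {"rotation": [[0,0,0],[0,0,0],[0,0,0],[0,0,0],[0,0,0]], "offset": [[-2,-0.5,10],[0,0,7],[0,0,3],[0,0,1],[0,0,0]], "jaw": [-1,-1,-1,-1,-1]}}

```text
clock: 29.9
ee_pos: [0.4377, -0.1909, 0.0004]
ee_rot: [-2.345, -2.09, 0.0]
force: [0.9, -0.4, 0.9]
finger_gap: 0.0852
```

{"method": "send_rows", "body": {"rotation": [[0,0,0],[0,0,0],[0,0,0],[0,0,0],[0,0,0],[0,0,0],[0,0,0]], "offset": [[0,0,0],[0,0,0],[0,0,0],[0,0,0],[0,0,0],[0,0,0],[0,0,0]], "jaw": [-0.8,-0.6,-0.5,-0.45,-0.4,-0.3,-0.2], "force": 25}}

```text
clock: 30.6
ee_pos: [0.4377, -0.191, 0.0009]
ee_rot: [-2.345, -2.09, 0.0]
force: [-1.0, 0.3, 5.8]
finger_gap: 0.0589
```

```bash
python3 go.py .4378 -.191 -.002 -6.54;python3 - <<'E'
from h import *
s=imaging.camera('scene')
a=lambda i:cv2.cvtColor(i,cv2.COLOR_RGB2BGR)
im=cv2.resize(a(s['img'][220:320,235:335]),None,fx=6,fy=6,interpolation=cv2.INTER_CUBIC)
cv2.imwrite('pics/s17c.png',im)
E
```

```text
t 30.6 pos [ 437.7 -191.     0.9] jaw -6.59 ztool [-0. -0. -1.] gap 0.05894168188794203 F [-1.04  0.33  5.77] q6 1.1196641103256697
rot tool z deg -0.0450326038263853
full rotvec tool deg [-0.01  0.01 -0.05]
offset mm in tool after rot [0.02 0.11 2.9 ]
```

View pics/s17c.png

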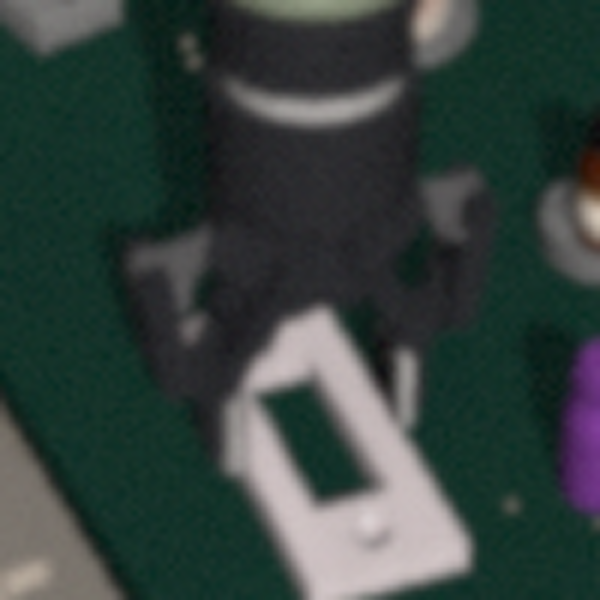

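{"method": "send_rows", "body": {"rotation": [[0,0,0],[0,0,0],[0,0,0],[0,0,0],[0,0,0],[0,0,0],[0,0,0]], "offset": [[0,0,0],[0,0,0],[0,0,-4],[0,0,-10],[0,0,-20],[0,0,-25],[0,0,-25]], "jaw": [0,0.3,0.3,0.3,0.3,0.3,0.3], "force": 60}}

```text
clock: 31.35
ee_pos: [0.4375, -0.1907, 0.0856]
ee_rot: [-2.345, -2.09, 0.0]
force: [1.1, 0.6, -2.9]
finger_gap: 0.0578
```

```bash
python3 go.py .4578 .1874 .085 10.2
```

```text
t 31.35 pos [ 437.5 -190.7   85.6] jaw -6.59 ztool [-0.  0. -1.] gap 0.0578452079599001 F [ 1.1   0.62 -2.89] q6 1.1197216217204202
rot tool z deg -16.787810854231793
full rotvec tool deg [ -0.04  -0.03 -16.79]
offset mm in tool after rot [368.57  86.96   0.6 ]
```

{"method": "send_rows", "body": {"rotation": [[0,0,-5.6],[0,0,-5.6],[0,0,-5.6],[0,0,0],[0,0,0],[0,0,0],[0,0,0],[0,0,0]], "offset": [[0,0,0],[0,0,0],[0,0,0],[15,3.5,0],[25,6,0],[30,7,0],[30,7,0],[30,7,0]], "jaw": [0.3,0.3,0.3,0.3,0.3,0.3,0.3,0.3]}}

```text
clock: 32.15
ee_pos: [0.4443, -0.0557, 0.0848]
ee_rot: [-2.017, -2.408, -0.0]
force: [0.4, 0.1, -1.2]
finger_gap: 0.0579
```

{"method": "send_rows", "body": {"rotation": [[0,0,0],[0,0,0],[0,0,0],[0,0,0],[0,0,0],[0,0,0],[0,0,0],[0,0,0]], "offset": [[30,7,0],[30,7,0],[30,7,0],[30,7,0],[30,7,0],[30,7,0],[25,6,0],[15,4,0]], "jaw": [0.3,0.3,0.3,0.3,0.3,0.3,0.3,0.3]}}

```text
clock: 32.95
ee_pos: [0.456, 0.1706, 0.0847]
ee_rot: [-2.013, -2.41, -0.001]
force: [-0.4, 0.5, -2.0]
finger_gap: 0.058
```

{"method": "send_rows", "body": {"rotation": [[0,0,0],[0,0,0],[0,0,0],[0,0,0]], "offset": [[10,3,0],[5,2,0],[0,0,0],[0,0,0]], "jaw": [0.3,0.3,0.3,0.3]}}

```text
clock: 33.35
ee_pos: [0.459, 0.1832, 0.0845]
ee_rot: [-2.016, -2.409, 0.001]
force: [0.1, -0.8, -2.5]
finger_gap: 0.0577
```

```bash
python3 go.py .4578 .1874 .045 10.2
```

```text
t 33.35 pos [459.  183.2  84.5] jaw 10.16 ztool [-0. -0. -1.] gap 0.05772155673509752 F [ 0.08 -0.78 -2.47] q6 1.6238785240057556
rot tool z deg -0.03703410295437948
full rotvec tool deg [-0.03  0.02 -0.04]
offset mm in tool after rot [ 4.35 -0.46 39.51]
```

{"method": "send_rows", "body": {"rotation": [[0,0,0],[0,0,0],[0,0,0],[0,0,0],[0,0,0]], "offset": [[4,-0.5,10],[0,0,20],[0,0,5],[0,0,0],[0,0,0]], "jaw": [0.3,0.3,0.3,0.3,0.3]}}

```text
clock: 33.85
ee_pos: [0.4581, 0.1874, 0.0497]
ee_rot: [-2.015, -2.41, 0.0]
force: [-0.6, 0.3, -1.5]
finger_gap: 0.0578
```

```bash
python3 go.py .4578 .1874 .045 10.2;python3 - <<'E'
from h import *
s=imaging.camera('scene');t=imaging.camera('top')
a=lambda i:cv2.cvtColor(i,cv2.COLOR_RGB2BGR)
im=cv2.resize(a(s['img'][150:250,190:290]),None,fx=6,fy=6,interpolation=cv2.INTER_CUBIC)
cv2.imwrite('pics/s18c.png',im)
im=cv2.resize(a(t['img'][195:255,190:280]),None,fx=8,fy=8,interpolation=cv2.INTER_CUBIC)
cv2.imwrite('pics/t18c.png',im)
E
```

```text
t 33.85 pos [458.1 187.4  49.7] jaw 10.18 ztool [-0. -0. -1.] gap 0.05782453501917557 F [-0.59  0.25 -1.55] q6 1.6320390495183452
rot tool z deg -0.01742011010526312
full rotvec tool deg [-0.01  0.   -0.02]
offset mm in tool after rot [ 0.09 -0.3   4.66]
```

View pics/s18c.png

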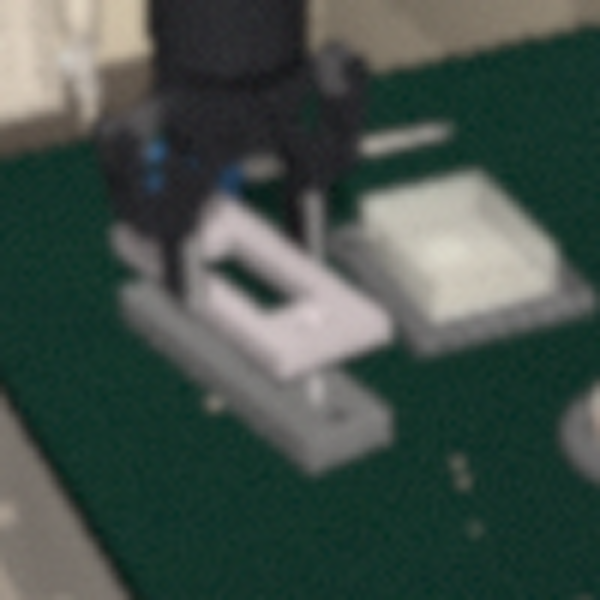

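View pics/t18c.png

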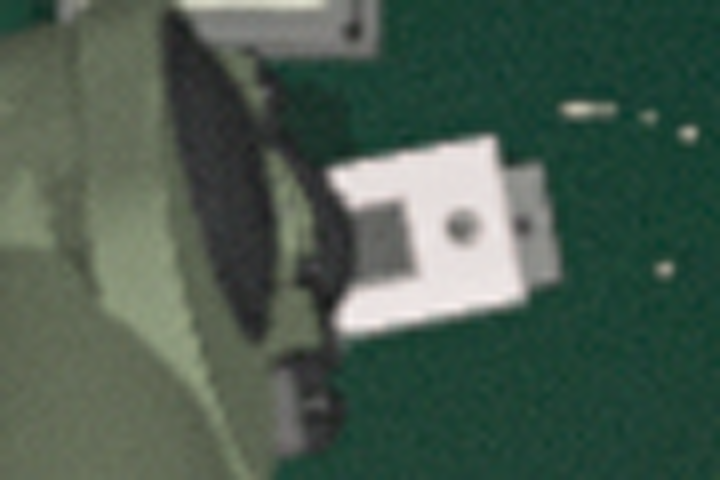

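Run:
```python
from h import *
t=imaging.camera('top');s=imaging.camera('scene')
I=t['img'][:,:,1].astype(float)
g=cv2.resize(t['img'][216:230,241:254],None,fx=1,fy=1)[:,:,1].astype(float)
w=np.clip(200-g,0,None); w[w<40]=0
yy,xx=np.mgrid[216:230,241:254]
m=((xx-247.4)**2+(yy-222.8)**2<3.0**2); w=w*m
u,v=(w*xx).sum()/w.sum(),(w*yy).sum()/w.sum(); print(u,v)
for z in(.049,.055,.060): print(z,at_z(t,u,v,z))
for yw in(1.7435,1.7528):
  print('pin',.4578-.058*np.cos(yw),.1876-.058*np.sin(yw))
a=np.radians(10.18); o=get_obs()['ee_pos']; print('hole by tcp',o[:2]+.058*np.array([np.sin(a),-np.cos(a)]))
```

```text
246.96759259259258 223.04166666666666
0.049 [0.46994447 0.13159699 0.049     ]
0.055 [0.46975278 0.13097226 0.055     ]
0.06 [0.46959303 0.13045165 0.06      ]
pin 0.46776709274267847 0.13046282241605867
pin 0.4682980298106417 0.13055798592182358
hole by tcp [0.46885381 0.13057046]
```

{"method": "send_rows", "body": {"rotation": [[0,0,0],[0,0,0],[0,0,0],[0,0,0],[0,0,0]], "offset": [[0,-0.8,5],[0,0,6],[0,0,3],[0,0,2],[0,0,0]], "jaw": [0.3,0.3,0.3,0.3,0.3]}}

```text
clock: 34.55
ee_pos: [0.4569, 0.1874, 0.0331]
ee_rot: [-2.015, -2.41, 0.001]
force: [0.2, 0.3, -2.1]
finger_gap: 0.0577
```

{"method": "send_rows", "body": {"rotation": [[0,0,0],[0,0,0],[0,0,0],[0,0,0]], "offset": [[0,0,2],[0,0,2],[0,0,0],[0,0,0]], "jaw": [0.3,0.3,0.3,0.3]}}

```text
clock: 34.95
ee_pos: [0.4572, 0.1874, 0.0296]
ee_rot: [-2.015, -2.41, 0.0]
force: [0.7, 0.7, -2.4]
finger_gap: 0.0574
```

{"method": "send_rows", "body": {"rotation": [[0,0,0],[0,0,0],[0,0,0],[0,0,0]], "offset": [[0,0,2],[0,0,1.5],[0,0,0],[0,0,0]], "jaw": [0.3,0.3,0.3,0.3]}}

```text
clock: 35.35
ee_pos: [0.4572, 0.1874, 0.026]
ee_rot: [-2.015, -2.41, 0.0]
force: [0.3, -1.3, -1.7]
finger_gap: 0.0575
```

```bash
python3 go.py .4578 .1874 .019 10.2;python3 - <<'E'
from h import *
s=imaging.camera('scene');t=imaging.camera('top')
a=lambda i:cv2.cvtColor(i,cv2.COLOR_RGB2BGR)
im=cv2.resize(a(s['img'][160:250,190:280]),None,fx=6,fy=6,interpolation=cv2.INTER_CUBIC)
im2=cv2.resize(a(t['img'][210:240,235:265]),None,fx=8,fy=8,interpolation=cv2.INTER_CUBIC)
im[:240,300:540]=im2
cv2.imwrite('pics/s19c.png',im)
E
```

```text
t 35.35 pos [457.2 187.4  26. ] jaw 10.21 ztool [-0. -0. -1.] gap 0.05752854655823884 F [ 0.34 -1.34 -1.72] q6 1.632072521813287
rot tool z deg 0.010271318798615425
full rotvec tool deg [-0.01  0.    0.01]
offset mm in tool after rot [-0.09  0.59  7.02]
```

View pics/s19c.png

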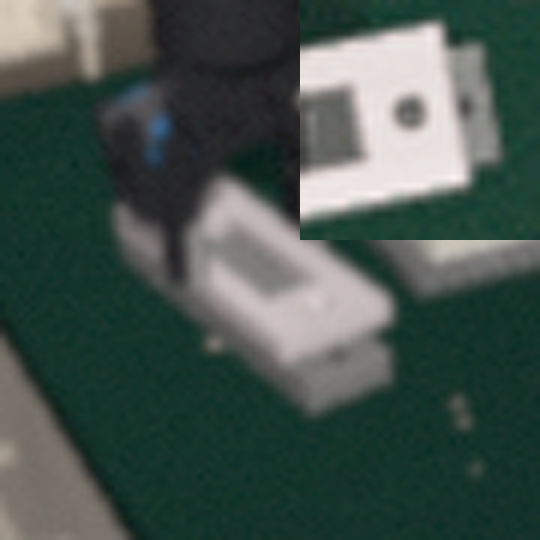

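The pin sits in the hole with no contact force. Continuing down.

{"method": "send_rows", "body": {"rotation": [[0,0,0],[0,0,0],[0,0,0],[0,0,0]], "offset": [[0,0,2],[0,0,2],[0,0,1],[0,0,0]], "jaw": [0.3,0.3,0.3,0.3]}}

```text
clock: 35.85
ee_pos: [0.457, 0.1874, 0.0208]
ee_rot: [-2.015, -2.41, 0.001]
force: [-0.2, 0.5, -2.2]
finger_gap: 0.0575
```

{"method": "send_rows", "body": {"rotation": [[0,0,0],[0,0,0],[0,0,0],[0,0,0]], "offset": [[0,0,0.7],[0,0,0.5],[0,0,0],[0,0,0]], "jaw": [0.3,0.3,0.3,0.3]}}

```text
clock: 36.25
ee_pos: [0.4573, 0.1874, 0.0199]
ee_rot: [2.015, 2.41, 0.0]
force: [-1.0, 0.2, -2.0]
finger_gap: 0.0577
```

{"method": "send_rows", "body": {"rotation": [[0,0,0],[0,0,0],[0,0,0],[0,0,0]], "offset": [[0,0,0.5],[0,0,0.5],[0,0,0.3],[0,0,0]], "jaw": [0.3,0.3,0.3,0.3]}}

```text
clock: 36.65
ee_pos: [0.4574, 0.1875, 0.0194]
ee_rot: [2.015, 2.41, 0.001]
force: [-1.8, -0.2, 6.8]
finger_gap: 0.0577
```

{"method": "send_rows", "body": {"rotation": [[0,0,0],[0,0,0],[0,0,0],[0,0,0],[0,0,0],[0,0,0],[0,0,0],[0,0,0]], "offset": [[0,0,0],[0,0,0],[0,0,0],[0,0,0],[0,0,0],[0,0,0],[0,0,0],[0,0,0]], "jaw": [-0.25,-0.35,-0.45,-0.55,-0.7,-0.9,-1,-1]}}

```text
clock: 37.45
ee_pos: [0.4572, 0.1874, 0.0185]
ee_rot: [-2.015, -2.41, 0.0]
force: [-0.3, -0.2, -0.3]
finger_gap: 0.0853
```

{"method": "send_rows", "body": {"rotation": [[0,0,0],[0,0,0],[0,0,0],[0,0,0],[0,0,0],[0,0,0],[0,0,0],[0,0,0]], "offset": [[0,0,0],[0,0,-5],[0,0,-15],[0,0,-25],[0,0,-30],[0,0,-30],[0,0,-30],[0,0,-10]], "jaw": [-1,-1,-1,-1,-1,-1,-1,-1]}}

```text
clock: 38.25
ee_pos: [0.459, 0.1879, 0.1669]
ee_rot: [2.013, 2.408, 0.006]
force: [0.8, -0.2, -0.3]
finger_gap: 0.0858
```

```bash
python3 go.py .4578 -.05 .18
```

```text
t 38.25 pos [459.  187.9 166.9] jaw 10.22 ztool [ 0.  0. -1.] gap 0.08580524068188644 F [ 0.8  -0.16 -0.3 ] q6 1.6320299327957548
offset mm in tool after rot [-233.88  -43.3   -13.41]
```

Move aside so both cameras see the station.

{"method": "send_rows", "body": {"rotation": [[0,0,0],[0,0,0],[0,0,0],[0,0,0],[0,0,0],[0,0,0],[0,0,0],[0,0,0]], "offset": [[-20,-4,0],[-35,-7,0],[-35,-7,0],[-35,-7,0],[-35,-7,0],[-35,-7,0],[-30,-6,0],[-15,-3,0]], "jaw": [-1,-1,-1,-1,-1,-1,-1,-1]}}

```text
clock: 39.05
ee_pos: [0.4521, -0.0595, 0.1631]
ee_rot: [-2.018, -2.408, 0.001]
force: [0.5, 0.8, -0.1]
finger_gap: 0.0853
```

{"method": "send_rows", "body": {"rotation": [[0,0,0],[0,0,0],[0,0,0],[0,0,0],[0,0,0],[0,0,0]], "offset": [[-20,-4,0],[-35,-7,0],[-35,-7,0],[-35,-7,0],[-15,-3,0],[0,0,0]], "jaw": [-1,-1,-1,-1,-1,-1]}}

```text
clock: 39.65
ee_pos: [0.4496, -0.2015, 0.1631]
ee_rot: [-2.018, -2.407, -0.0]
force: [0.0, 0.6, -0.3]
finger_gap: 0.0851
```

Run:
```python
from fit2 import *
s=imaging.camera('scene');t=imaging.camera('top');save(s,'s20.png');save(t,'t20.png')
a2=lambda i:cv2.cvtColor(i,cv2.COLOR_RGB2BGR)
cv2.imwrite('pics/s20c.png',cv2.resize(a2(s['img'][150:290,195:380]),None,fx=4.2,fy=4.2,interpolation=cv2.INTER_CUBIC))
cv2.imwrite('pics/t20c.png',cv2.resize(a2(t['img'][150:250,150:360]),None,fx=3.8,fy=3.8,interpolation=cv2.INTER_CUBIC))
print(get_obs()['force'],get_obs()['finger_gap'],get_obs()['ee_pos'])
```

```text
[ 0.8125 -0.3621 -0.2274] 0.08523651309140437 [ 0.4493 -0.1992  0.1631]
```

View pics/s20c.png

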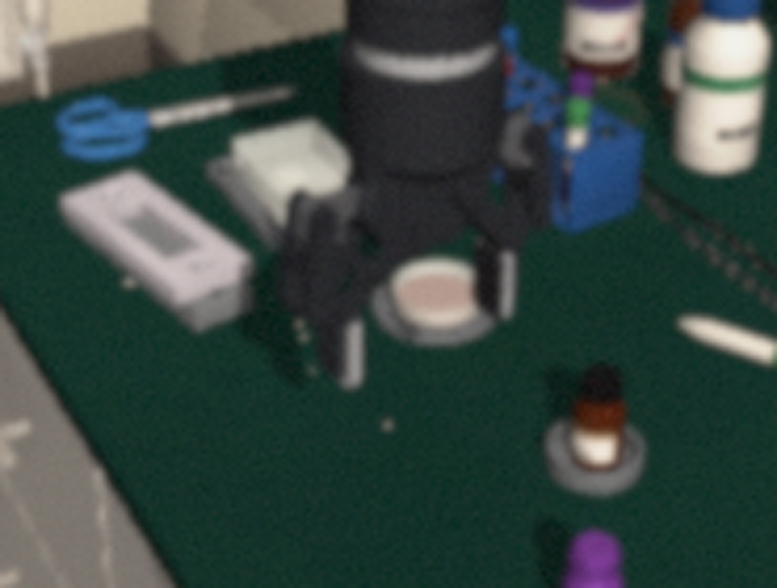

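View pics/t20c.png

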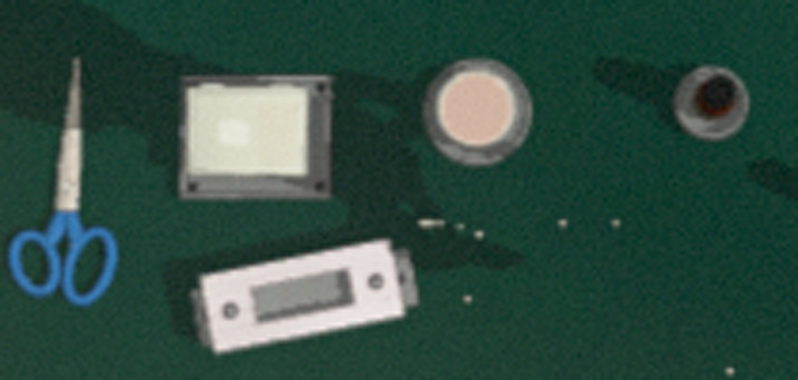

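Run:
```python
from h import *
t=imaging.camera('top')
f=lambda a,b,z:at_z(t,150+a/3.8-.4,150+b/3.8-.4,z)
for a,b in((187,130),(309,130),(248,84),(248,176)): print(f(a,b,.030))
a2=lambda i:cv2.cvtColor(i,cv2.COLOR_RGB2BGR)
cv2.imwrite('pics/tb.png',np.vstack([cv2.resize(a2(t['img'][165:206,190:245]),None,fx=7,fy=7,interpolation=cv2.INTER_CUBIC),cv2.resize(a2(t['img'][205:246,200:255+0]),None,fx=7,fy=7,interpolation=cv2.INTER_CUBIC)]))
```

```text
[0.59047181 0.27670071 0.03      ]
[0.58853582 0.1803564  0.03      ]
[0.62604805 0.22832457 0.03      ]
[0.55313361 0.22864811 0.03      ]
```

View pics/tb.png

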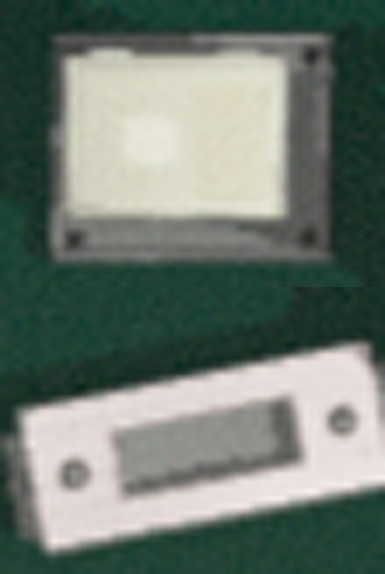

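```bash
python3 -c "
from workcell import job
print(job.close_job())"
```

```text
the job is handed in; nothing more can be done
None
```

The station is set up and the job was handed in at about 40 s. I moved the bottle to the well, the dish to the nest, the box to the tray, and last the plate onto the jig. Each was lowered until I felt light contact (4–8 N), then released.

**Final pictures:**
- **Bottle:** it stands upright in the well.
- **Dish:** it lies flat in the nest.
- **Box:** it lies flat in the tray, about 2–3 mm off centre but clear of all the walls.
- **Plate:** both pins show in its holes. It touched the jig at a tool height of 19.4 mm, where about 19 mm was expected, so it looks flush.
- **Bystanders:** the scissors look untouched. I did not touch the purple look-alike or the white dropper, though I made no separate final check of the dropper.
- **Gripper:** it is open and clear of everything.

**Disagreements:** the two cameras differed by about 1–2 mm, and so did the measured hole and pin positions. I shifted the plate 0.8 mm for this before lowering it, and it went over the pins with no side force. No checks failed.

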